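Clear the mat: file the block cases, bin the empties

TASK

Clear the black mat after milling. File every closed block case upright in the aluminium rack, the tall ones next to the fixed end plate and the short ones after them, and slide the follower up so that the row is held snug between it and the end plate with no gaps; drop every opened, empty case tray into the wire basket. Leave the spray bottle, the plaster model and the glaze jar where they stand.

Things in the scene. Friction and masses are not known exactly. Their poses are not given: they have to be found in the camera images.
- rack: Fixed aluminium filing rack: a straight channel 290 mm long on the bench. Origin on the bench (z = 0) under the inner face of the fixed end plate, mid-width; its y axis runs along the channel, away from the end plate; x is across it. Channel floor 6 mm above the bench, 68 mm clear between two side lips whose tops are 16 mm above the bench. End plate 8 mm thick (y -8 to 0), 90 mm high, 76 mm wide.
- follower (a joint): Position of the sliding follower in m = clear space between the end plate and the follower's face (0 to 0.21; starts at 0.03 to 0.08). It slides along the rack's y with about 2 N of friction and stays where it is left. Face plate 6 mm thick, 60 mm wide, top 75 mm above the bench; behind it a carriage 66 mm long, top 25 mm above the bench, which carries the knob.
- follower_knob (a point): Grip point on the follower's upright black cylindrical knob, 18 mm diameter, from 25 to 70 mm above the bench; this point is on its axis 54 mm above the bench, and 48 mm beyond the follower's face (42 mm behind its plate).
- tall_a: Closed white plastic case of ceramic milling blocks, standing upright on the black mat (3 mm thick): 84 mm tall, 56 mm wide (its x), 30 mm thick (its y), about 120 g; origin at the centre of its underside, z up. May be absent.
- tall_b: Closed white plastic case of ceramic milling blocks, standing upright on the black mat (3 mm thick): 84 mm tall, 56 mm wide (its x), 30 mm thick (its y), about 120 g; origin at the centre of its underside, z up. May be absent.
- short_a: Closed white plastic case of ceramic milling blocks, standing upright on the black mat (3 mm thick): 66 mm tall, 56 mm wide (its x), 30 mm thick (its y), about 90 g; origin at the centre of its underside, z up. May be absent.
- short_b: Closed white plastic case of ceramic milling blocks, standing upright on the black mat (3 mm thick): 66 mm tall, 56 mm wide (its x), 30 mm thick (its y), about 90 g; origin at the centre of its underside, z up. May be absent.
- short_c: Closed white plastic case of ceramic milling blocks, standing upright on the black mat (3 mm thick): 66 mm tall, 56 mm wide (its x), 30 mm thick (its y), about 90 g; origin at the centre of its underside, z up. May be absent.
- tray_a: Opened, emptied bottom half of such a case, an open tray with no lid, lying on the mat open side up: 56 mm (its x) by 84 mm (its y) by 24 mm high, walls 3 mm, about 40 g; origin at the centre of its underside. May be absent.
- tray_b: Opened, emptied bottom half of such a case, an open tray with no lid, lying on the mat open side up: 56 mm (its x) by 84 mm (its y) by 24 mm high, walls 3 mm, about 40 g; origin at the centre of its underside. May be absent.
- tray_c: Opened, emptied bottom half of such a case, an open tray with no lid, lying on the mat open side up: 56 mm (its x) by 84 mm (its y) by 24 mm high, walls 3 mm, about 40 g; origin at the centre of its underside. May be absent.
- basket: Fixed open steel-wire basket on the bench, 130 mm (its x) by 180 mm (its y) outside, rim 75 mm above the bench, walls 4 mm, floor 4 mm; origin on the bench under its centre.
- spray: Small spray bottle, 38 mm diameter, 130 mm tall, upright; origin at the centre of its underside. Bystander: leave it where it stands.
- model: Plaster dental model, 62 x 70 x 28 mm; origin at the centre of its underside. Bystander: leave it where it stands.
- glaze: Small glaze jar with a white cap, 44 mm diameter, 40 mm tall; origin at the centre of its underside. Bystander: leave it where it stands.

How it is judged (in metres and radians):
At the end, for the whole second after the job is handed in: Every case stands in the rack (12 mm of mid-line, on its floor, tilt < 0.10 rad, square within 0.12 rad), tall ones nearest the end plate; follower's clear space at most 6 mm more than 30 mm per case; every tray inside the basket, origin below 65 mm; all at rest (x of tall_a in the frame of rack between -0.012 and 0.012 m and y of tall_a in the frame of rack between 0.008 and 0.145 m and z of tall_a in the frame of rack between 0 and 0.012 m and angle between each of tall_a, tall_b, short_a, short_b, short_c's own z axis and vertical below 0.1 rad and angle between the y axis of each of tall_a, tall_b, short_a, short_b, short_c and the y axis of rack, either way round below 0.12 rad and linear speed of each of tall_a, tall_b, short_a, short_b, short_c, tray_a, tray_b, tray_c below 0.02 m/s and x of tall_b in the frame of rack between -0.012 and 0.012 m and y of tall_b in the frame of rack between 0.008 and 0.145 m and z of tall_b in the frame of rack between 0 and 0.012 m and x of short_a in the frame of rack between -0.012 and 0.012 m and y of short_a in the frame of rack between 0.008 and 0.145 m and z of short_a in the frame of rack between 0 and 0.012 m and x of short_b in the frame of rack between -0.012 and 0.012 m and y of short_b in the frame of rack between 0.008 and 0.145 m and z of short_b in the frame of rack between 0 and 0.012 m and x of short_c in the frame of rack between -0.012 and 0.012 m and y of short_c in the frame of rack between 0.008 and 0.145 m and z of short_c in the frame of rack between 0 and 0.012 m and y of each of tall_a, tall_b in the frame of rack below 0.054 m and (y of tall_a in the frame of rack below 0.024 m or height (world z) of tall_b above -1 m) and (y of tall_b in the frame of rack below 0.024 m or height (world z) of tall_a above -1 m) and value of joint follower below 0.156 m and (value of joint follower below 0.096 m or height (world z) of any of tall_a, tall_b above -1 m) and (value of joint follower below 0.096 m or height (world z) of any of tall_a, short_a above -1 m) and (value of joint follower below 0.096 m or height (world z) of any of tall_a, short_b above -1 m) and (value of joint follower below 0.096 m or height (world z) of any of tall_a, short_c above -1 m) and (value of joint follower below 0.096 m or height (world z) of any of tall_b, short_a above -1 m) and (value of joint follower below 0.096 m or height (world z) of any of tall_b, short_b above -1 m) and (value of joint follower below 0.096 m or height (world z) of any of tall_b, short_c above -1 m) and (value of joint follower below 0.096 m or height (world z) of any of short_a, short_b above -1 m) and (value of joint follower below 0.096 m or height (world z) of any of short_a, short_c above -1 m) and (value of joint follower below 0.096 m or height (world z) of any of short_b, short_c above -1 m) and (value of joint follower below 0.126 m or height (world z) of tall_a above -1 m) and (value of joint follower below 0.126 m or height (world z) of tall_b above -1 m) and (value of joint follower below 0.126 m or height (world z) of short_a above -1 m) and (value of joint follower below 0.126 m or height (world z) of short_b above -1 m) and (value of joint follower below 0.126 m or height (world z) of short_c above -1 m) and x of tray_a in the frame of basket between -0.06 and 0.06 m and y of tray_a in the frame of basket between -0.085 and 0.085 m and z of tray_a in the frame of basket between 0 and 0.065 m and x of tray_b in the frame of basket between -0.06 and 0.06 m and y of tray_b in the frame of basket between -0.085 and 0.085 m and z of tray_b in the frame of basket between 0 and 0.065 m and x of tray_c in the frame of basket between -0.06 and 0.06 m and y of tray_c in the frame of basket between -0.085 and 0.085 m and z of tray_c in the frame of basket between 0 and 0.065 m); the robot touches nothing.
It fails at once if a bystander (spray bottle, plaster model or glaze jar) is moved more than 25 mm (distance of any of spray, model, glaze from where it was at the start of the episode above 0.025 m).
Of tall_a, tall_b, short_a, short_b, short_c only 3 to 5 are there at a start; the rules pass over those that are not, and their reading is None.
Of tray_a, tray_b, tray_c only 2 to 3 are there at a start; the rules pass over those that are not, and their reading is None.
At some moment in a run one of tray_a, tray_b, tray_c may be knocked a few centimetres aside while the robot is not near it.
It also fails if it takes over 210 s, if anything falls off the work surface, if the arm or the gripper's body presses on something with over 40 N, if the wrist force passes 120 N, or if a joint passes its speed limit or range.

ROBOT

A 7-joint arm with a two-finger parallel gripper is mounted at the origin on the work surface. World frame = base frame: x ahead of the robot, y to its left, z up, the work surface at z = 0. Lengths are in m, angles in degrees, forces in N, time in s.
With the tool pointing down it reaches from about 0.425 to 0.875 m from the base axis. Payload 8.4 kg.
Tool frame: the origin (TCP) lies midway between the tips of the shut fingers; the grasp point (between the pads) lies ctrl.grip_depth behind it (ctrl.grip_depth is the distance from the TCP to the grasp point, in m); z points along the fingers, y is the line along which they close (so a half turn about z gives the same grasp; the last joint's range is limited). The gripper opens to 87 mm and grips with 3 to 60 N. Pads are 19 mm wide; open, the fingers measure 117 mm over their backs; the gripper's body (75 mm by 190 mm) begins 51 mm behind the grasp point.
Start: joints at [62.498, 19.091, 2.286, 83.961, -0.768, 76.965, -3.352], TCP at [0.242, -0.603, 0.223] pointing down, gripper open.
Joint ranges: [-147.57, 147.57], [-21.85, 119.76], [-74.77, 79.35], [14.55, 137.4], [-85.83, 265.84], [4.83, 119.75], [-152.11, 152.11]. Speed limits (degrees/s): [127.2, 127.2, 159.86, 159.86, 180, 180, 180].

INTERFACE

Orientations are given as a 3x3 rotation matrix whose columns are the frame's x, y, z axes.
In Python, from station import ctrl gives the robot as it stands.
- The arm moves only by the tool carry_out, never from a script. Its argument "moves" is a list of rows, each a list of 3 entries, a list of its own where there are three numbers: the shift along the tool's x, y, z in mm, then the turn about the tool's z in degrees, then the finger opening in mm, from 0 to 87. In form: [[[x, y, z], yaw, claw], ...]. A call has 1 to 20 rows; each row shifts and turns the commanded pose from where the row before left it, along the tool's axes as they then stand; what a row does not reach is not made up. A row lasts 1/12 s, in which the tool goes at most 41.7 mm and 7.16 degrees, less where a joint would pass 70% of its speed; a pose out of reach is approached as far as the arm can. A call is refused whole if a number of a shift passes 41.7 or a number of a turn 7.16, either way. A call with a gripper value outside its range is refused whole. The fingers move at their own pace and stop on an object; "force" is the grip in N (left out, the last holds). Time passes only in rows, so rows that do not move let the fingers close. It gives the time, the measured TCP pose, the force, the opening and the grip force at its end, in the units of the state.
- ctrl.sense(): the state, without advancing time (a new reading comes with each control period).
- ctrl.capture(name): name is "scene" or "top" or "wrist"; returns the picture (400x640x3 uint8, red, green, blue); there is no depth.
- ctrl.camera_params(name): a dict with "fov_y" (degrees; the focal length in pixels is half the picture's height over the tangent of half this angle, whatever the lens; pixels are square), "cx", "cy" (the principal point, pixels), "R" (3x3) and "t" (3): a world point X has camera coordinates R X + t; the wrist camera has in their place "T_tool_cam" (4x4, takes a point from camera to tool coordinates, whose origin is the TCP and whose axes are the flange's). Camera axes: x right, y down, z forward; pixel columns grow to the right and rows downward; lengths in m; the calibration is good to about 2 mm. The wrist camera is an equidistant fisheye: a pixel r from the principal point sees the ray r / f radians off the axis. A picture is of the moment at which its call begins: read the wrist's pose just before it. camera_params takes no time and is no camera call.
- ctrl.sign_off(): hands the job in; it is judged then, once.
Trained networks look in the newest picture that a camera, given by its name, has taken for a name from the list of things; names that differ only in an ending like _2 or _b are one class to them, and where a whole thing is asked for, a point or a joint stands for the part that bears it (a point fixed in the world has none). Each returns a list of dicts, best first, with "confidence" (0 to 1); they miss things now and then, are a little off and sometimes report something else, mostly with a low value. They report only what shows in the picture. A call takes as long as a camera call.
- ctrl.silhouettes(camera, thing): "region" (400x640 bool, what is visible of it) and "box" ([left, top, right, bottom] in pixels, round what is visible of it).
The state is a dict: "time_s": time; "joint_positions": joint angles; "joint_velocities": joint speeds; "tau": joint torques, N m; "tool_pos": TCP position; "tool_rot": TCP orientation; "contact_force": force on the tool from outside, world axes, zero at the start; "wrist_torque": the same for the moment, N m; "opening": opening from 0.0 (shut) to 1.0 (fully open); "grip_force": force on a finger pad.
Only numpy, scipy, OpenCV 4.12 (cv2) and the standard library are available. Lean on these libraries where they do the work, as an engineer would, in place of code of your own. Each camera call takes 0.05 s, during which the arm holds its last target. There are 200 camera calls.

## Working session

There is one attempt and no reset: what is moved stays moved. The work goes in short steps, Python scripts to look and compute and a tool call to move; the robot and the scene stay as the last step left them, time stands still between calls to the robot, and variables do not carry over. Pictures are saved under pics/ and viewed, at most 14 in all, crops included, and the job is handed in when it is done.

Besides the shell and the picture viewer there is one more tool, called after "Emit:" as a command line: name --argument value ..., lists and objects as JSON in quotes. carry_out: Moves the arm, as the interface text tells. Its arguments: {"type":"object","properties":{"moves":{"type":"array"},"force":{"type":"number"}},"required":["moves"]}

```bash
mkdir -p pics; ls; python3 - <<'E'
from station import ctrl
import cv2,numpy as np
s=ctrl.sense();print({k:np.round(v,3).tolist() for k,v in s.items()},ctrl.grip_depth)
for n in("scene","top"):
    im=ctrl.capture(n);cv2.imwrite(f"pics/{n}0.png",im[:,:,::-1]);p=ctrl.camera_params(n);print(n,p)
print(ctrl.camera_params("wrist"))
E
```

```text
pics
{'time_s': 0.0, 'joint_positions': [62.498, 19.131, 2.283, 84.011, -0.768, 76.965, -3.353], 'joint_velocities': [-0.064, -0.026, -0.02, 0.044, -0.018, 0.055, -0.02], 'tau': [-0.0, -65.635, 1.335, -40.38, -0.06, 0.045, 0.0], 'tool_pos': [0.241, -0.603, 0.222], 'tool_rot': [[0.928, 0.372, -0.001], [0.372, -0.928, 0.001], [-0.0, -0.002, -1.0]], 'contact_force': [-0.123, -0.39, -0.22], 'wrist_torque': [0.001, -0.01, 0.01], 'grip_force': 0.0, 'opening': 1.0} 0.0187
scene {'fov_y': 56.342156101156064, 'cx': 316.37705222299917, 'cy': 199.7083375690348, 'R': array([[ 0.34374524,  0.93893928, -0.01523917],
       [ 0.67442056, -0.25813237, -0.69175472],
       [-0.6534494 ,  0.22750978, -0.72197173]]), 't': array([-0.21806568, -0.3136725 ,  1.31934359])}
top {'fov_y': 54.332126622782745, 'cx': 321.5089656454856, 'cy': 197.0144972607574, 'R': array([[-0.01523772, -0.99959198, -0.02415966],
       [-0.98424146,  0.01925221, -0.17577857],
       [ 0.17617197,  0.02110047, -0.98413323]]), 't': array([0.04707507, 0.57232467, 1.05219952])}
{'fov_y': 65.70646984690485, 'cx': 321.4619547065046, 'cy': 200.21355638207265, 'T_tool_cam': array([[ 1.27308603e-03, -9.55718426e-01, -2.94279918e-01,
         8.10783101e-02],
       [ 9.99998860e-01,  1.45575035e-03, -4.01668095e-04,
         7.21477092e-04],
       [ 8.12279694e-04, -2.94279071e-01,  9.55719189e-01,
        -1.61984686e-01],
       [ 0.00000000e+00,  0.00000000e+00,  0.00000000e+00,
         1.00000000e+00]])}
```

View pics/scene0.png

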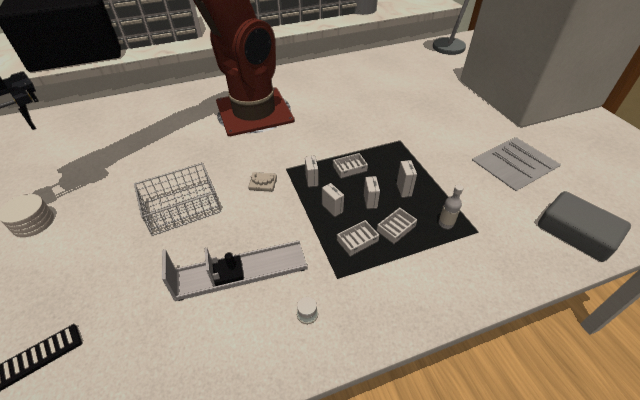

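View pics/top0.png

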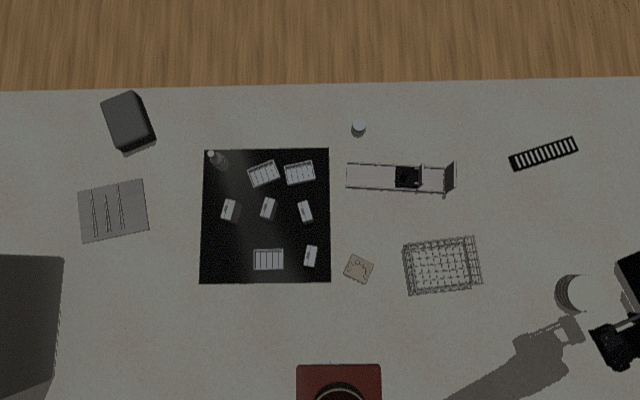

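```bash
cat > h.py <<'E'
from station import ctrl
import numpy as np,cv2
from scipy.optimize import minimize
from scipy.spatial.transform import Rotation as Ro
def proj(X,cam):
    p=ctrl.camera_params(cam);X=np.asarray(X,float)
    f=200/np.tan(np.radians(p["fov_y"]/2))
    if cam=="wrist":
        s=ctrl.sense();T=p["T_tool_cam"]
        c=((X-s["tool_pos"])@np.array(s["tool_rot"])-T[:3,3])@T[:3,:3]
        rr=np.hypot(c[:,0],c[:,1]);th=np.arctan2(rr,c[:,2]);return np.c_[p["cx"]+f*th*c[:,0]/rr,p["cy"]+f*th*c[:,1]/rr]
    c=X@p["R"].T+p["t"]
    return np.c_[p["cx"]+f*c[:,0]/c[:,2],p["cy"]+f*c[:,1]/c[:,2]]
def unproj(u,v,z,cam):
    p=ctrl.camera_params(cam);f=200/np.tan(np.radians(p["fov_y"]/2))
    d=p["R"].T@np.array([(u-p["cx"])/f,(v-p["cy"])/f,1]);o=-p["R"].T@p["t"]
    return o+d*(z-o[2])/d[2]
def box(x0,x1,y0,y1,z0,z1): return np.array([[x,y,z] for x in(x0,x1) for y in(y0,y1) for z in(z0,z1)])
M=lambda w,d,h,z=.003:[box(-w/2,w/2,-d/2,d/2,z,z+h)]
MODELS={"tall":M(.056,.030,.084),"short":M(.056,.030,.066),"tray":M(.056,.084,.024),"basket":M(.13,.18,.075,0),"spray":M(.034,.034,.13,0),
"model":M(.062,.07,.028,0),"glaze":M(.04,.04,.04,0),
"rack":[box(-.038,.038,-.008,0,0,.09),box(-.038,.038,0,.282,0,.01)]}
def place(P,x,y,a):
    c,s=np.cos(a),np.sin(a);return P@np.array([[c,-s,0],[s,c,0],[0,0,1]]).T+[x,y,0]
S=4
def mask(parts,pose,cam,shape=(400,640)):
    m=np.zeros(shape,np.uint8)
    for P in parts:
        q=proj(place(P,*pose),cam);h=cv2.convexHull(q.astype(np.float32))[:,0]
        cv2.fillConvexPoly(m,np.round((h+.0)*256).astype(np.int32),255,cv2.LINE_AA,8)
    return m/255.
def fit(parts,regs,p0):
    best=None
    for a0 in np.radians([0,45,90,135]) if len(p0)==2 else [p0[2]]:
        def cost(p):
            c=0
            for cam,r in regs.items():
                m=mask(parts,(p[0],p[1],p[2]/5),cam);c+=1-np.minimum(m,r).sum()/np.maximum(m,r).sum()
            return c/len(regs)
        x0=np.array([p0[0],p0[1],a0*5]);sim=np.vstack([x0,x0+[.015,0,0],x0+[0,.015,0],x0+[0,0,1.5]])
        r=minimize(cost,x0,method="Nelder-Mead",options=dict(initial_simplex=sim,xatol=2e-4,fatol=1e-4,maxiter=150))
        if best is None or r.fun<best[0]: best=(r.fun,[r.x[0],r.x[1],r.x[2]/5])
    return best
E
cat > look.py <<'E'
from h import *
import sys,pickle
cams=("scene","top")
for c in cams: ctrl.capture(c)
for name in sys.argv[1:]:
    cls=name
    det={c:[(d["confidence"],d["region"]) for d in ctrl.silhouettes(c,name+("_a" if name in("tall","short","tray") else "")) if d["confidence"]>.3] for c in cams}
    zc={"tall":.045,"short":.036}.get(name,.015)
    cen={c:[unproj(*np.argwhere(r).mean(0)[::-1],zc,c)[:2] for _,r in det[c]] for c in cams}
    for i,(cf,r) in enumerate(det["scene"]):
        j=[k for k in range(len(cen["top"])) if np.linalg.norm(cen["top"][k]-cen["scene"][i])<.05]
        j=sorted(j,key=lambda k:np.linalg.norm(cen["top"][k]-cen["scene"][i]))[:1]
        regs={"scene":r.astype(float)}
        for k in j: regs["top"]=det["top"][k][1].astype(float)
        e,p=fit(MODELS[cls],regs,cen["scene"][i])
        print(name,"conf",round(cf,2),[round(det["top"][k][0],2) for k in j],"loss",round(e,3),np.round([p[0]*1e3,p[1]*1e3,np.degrees(p[2])%180],1),"r",round(np.hypot(*p[:2]),3),flush=True)
    print(name,"top-only:",[np.round(c*1e3).tolist() for c in cen["top"]])
E
time python3 look.py tall short tray basket rack spray model glaze
```

```text
tall conf 0.56 [] loss 0.802 [ 437.9 -266.8   78.2] r 0.513
tall top-only: [[539.0, 296.0], [627.0, -214.0]]
short conf 0.92 [0.71] loss 0.18 [408.   68.6 166. ] r 0.414
short conf 0.58 [0.68] loss 0.171 [541.4 188.9 157.2] r 0.573
short top-only: [[408.0, 71.0], [544.0, 190.0], [530.0, 84.0], [629.0, -216.0]]
tray conf 0.89 [0.64] loss 0.119 [401.9 190.2   1.3] r 0.445
tray conf 0.74 [0.7] loss 0.134 [652.3 101.   12.8] r 0.66
tray conf 0.67 [0.76] loss 0.088 [652.1 208.1  22.3] r 0.684
tray top-only: [[653.0, 209.0], [652.0, 102.0], [402.0, 191.0]]
basket conf 0.9 [0.8] loss 0.642 [ 381.8 -291.6    5.9] r 0.48
basket top-only: [[378.0, -298.0], [634.0, -197.0]]
rack conf 0.95 [0.86] loss 0.071 [ 624.1 -323.1  175.5] r 0.703
rack top-only: [[634.0, -197.0], [371.0, -63.0]]
spray conf 0.96 [0.61] loss 0.292 [683.  330.3  43.3] r 0.759
spray conf 0.53 [] loss 0.48 [ 662.9 -222.8   48.2] r 0.699
spray top-only: [[696.0, 345.0]]
model conf 0.61 [0.81] loss 0.262 [371.  -62.2 156.3] r 0.376
model conf 0.45 [] loss 0.162 [ 625.5 -218.3  178.1] r 0.663
model top-only: [[370.0, -63.0], [547.0, 194.0]]
glaze conf 0.9 [] loss 0.281 [790.6 -77.9 166.1] r 0.794
glaze top-only: []
real	0m21.001s
user	0m11.102s
sys	0m3.442s
```

```bash
cat > cases.py <<'E'
from h import *
cams=("scene","top");ims={c:ctrl.capture(c) for c in cams}
def blob(c,X):
    u,v=proj([X],c)[0]; g=cv2.cvtColor(ims[c],cv2.COLOR_RGB2GRAY)
    mat=np.median(g[int(v)-40:int(v)+40,int(u)-40:int(u)+40]); 
    m=(g>(60 if c=="scene" else 45)).astype(np.uint8);n,l,st,ce=cv2.connectedComponentsWithStats(m,connectivity=4)
    k=[i for i in range(1,n) if 30<st[i,4]<1500]
    i=min(k,key=lambda i:np.hypot(*(ce[i]-[u,v])));return (l==i).astype(float),np.hypot(*(ce[i]-[u,v]))
out={c:ims[c][:,:,::-1].copy() for c in cams}
for X in [(.539,.296),(.408,.07),(.542,.189),(.530,.084)]:
    R={};d=[]
    for c in cams: R[c],dd=blob(c,(*X,.04));d+=[round(dd,1),R[c].sum()]
    for n in("tall","short"):
        e,p=fit(MODELS[n],R,X);print(n,d,round(e,3),np.round([p[0]*1e3,p[1]*1e3,np.degrees(p[2])%180],1))
for n in("basket","rack"):
    R={}
    for c in cams:
        r=ctrl.silhouettes(c,n)[0]["region"]
        if n=="basket":
            h=cv2.convexHull(np.argwhere(r)[:,::-1].astype(np.int32));m=np.zeros((400,640),np.uint8);cv2.fillConvexPoly(m,h,1);R[c]=m.astype(float)
        else:R[c]=r.astype(float)
    e,p=fit(MODELS[n],R,(.62,-.32,-.08) if n=="rack" else (.38,-.295));print(n,round(e,3),np.round([p[0]*1e3,p[1]*1e3,np.degrees(p[2])],1))
    for c in cams:
        e1,p1=fit(MODELS[n],{c:R[c]},p);print(c,round(e1,3),np.round([p1[0]*1e3,p1[1]*1e3,np.degrees(p1[2])],1))
        for P in MODELS[n]:
            q=proj(place(P,*p),c).astype(int)
            for a in range(8):
                for b in range(a):
                    if bin(a^b).count("1")==1: cv2.line(out[c],tuple(map(int,q[a])),tuple(map(int,q[b])),(0,0,255),1)
for c in cams:
    k=ctrl.silhouettes(c,"follower_knob")
    for d in k[:1]: print(c,"knob",d["confidence"],d["box"]); 
u=cv2.resize(out["scene"][150:310,130:320],None,fx=4,fy=3.6);v=out["top"][140:310,330:500]
cv2.imwrite("pics/chk.png",np.hstack([cv2.resize(u,(400,400)),cv2.resize(v,(400,400))]))
E
python3 cases.py
```

```text
tall [np.float64(1.9), np.float64(561.0), np.float64(4.2), np.float64(239.0)] 0.306 [538.3 292.7 158.7]
short [np.float64(1.9), np.float64(561.0), np.float64(4.2), np.float64(239.0)] 0.337 [537.2 297.4 162.5]
tall [np.float64(36.0), np.float64(550.0), np.float64(0.9), np.float64(244.0)] 0.608 [409.   70.  170.3]Traceback (most recent call last):
  File "cases.py", line 14, in <module>
    e,p=fit(MODELS[n],R,X);print(n,d,round(e,3),np.round([p[0]*1e3,p[1]*1e3,np.degrees(p[2])%180],1))
        ~~~^^^^^^^^^^^^^^^
  File "h.py", line 41, in fit
    r=minimize(cost,x0,method="Nelder-Mead",options=dict(initial_simplex=sim,xatol=2e-4,fatol=1e-4,maxiter=150))
    res = _minimize_neldermead(fun, x0, args, callback, bounds=bounds,
                               **options)
    fxcc = func(xcc)
    fx = function(np.copy(x), *(wrapper_args + args))
  File "h.py", line 38, in cost
    m=mask(parts,(p[0],p[1],p[2]/5),cam);c+=1-np.minimum(m,r).sum()/np.maximum(m,r).sum()
  File "h.py", line 29, in mask
    q=proj(place(P,*pose),cam);h=cv2.convexHull(q.astype(np.float32))[:,0]
  File "h.py", line 6, in proj
    p=ctrl.camera_params(cam);X=np.asarray(X,float)
ValueError: time passes only in moves, steps and waits
```

```bash
python3 - <<'E'
s=open('h.py').read()
s=s.replace("def proj(","_C={}\ndef CP(c):\n    if c not in _C:_C[c]=ctrl.camera_params(c)\n    return _C[c]\ndef proj(",1).replace("p=ctrl.camera_params(cam)","p=CP(cam)")
open('h.py','w').write(s)
t=open('cases.py').read()
a=t.index("    R={};d=[]");b=t.index("    for n in(\"tall\"")
t=t[:a]+'''    R={};d=[]
    for c in cams:
        u,v=proj([(*X,.036)],c)[0]
        k=[q for q in DET[c] if np.hypot(*(np.argwhere(q["region"]).mean(0)[::-1]-[u,v]))<12]
        if k: k=max(k,key=lambda q:q["confidence"]);R[c]=k["region"].astype(float);d.append(c)
        else:
            R[c],dd=blob(c,(*X,.036))
            if dd>10: R.pop(c)
            else: d.append("blob"+c)
'''+t[b:]
t=t.replace("for X in [(.539",'DET={c:sum([[dict(q,n=n) for q in ctrl.silhouettes(c,n)] for n in("tall_a","short_a")],[]) for c in cams}\nfor c in cams: print(c,[(q["n"],round(q["confidence"],2),np.argwhere(q["region"]).mean(0)[::-1].round().tolist()) for q in DET[c]])\nfor X in [(.539',1)
t+='cv2.imwrite("pics/cs.png",cv2.resize(np.hstack([ims["scene"][140:260,290:430],ims["top"][190:290,200:340][:,:] if 0 else cv2.copyMakeBorder(ims["top"][150:270,200:330],0,0,0,0,0)])[:,:,::-1],None,fx=2.9,fy=2.9,interpolation=cv2.INTER_CUBIC))\n'
open('cases.py','w').write(t)
E
python3 cases.py
```

```text
scene [('tall_a', 0.78, [406.0, 178.0]), ('short_a', 0.87, [332.0, 199.0]), ('short_a', 0.83, [311.0, 170.0])]
top [('tall_a', 0.82, [231.0, 211.0]), ('short_a', 0.81, [310.0, 256.0]), ('short_a', 0.7, [269.0, 209.0]), ('short_a', 0.51, [305.0, 212.0])]
tall ['scene', 'top'] 0.129 [536.2 293.4 158.8]
short ['scene', 'top'] 0.151 [537.1 296.2 162.8]
tall ['scene', 'top'] 0.274 [406.3  67.9 164.8]
short ['scene', 'top'] 0.207 [407.6  68.3 167.1]
tall ['blobscene', 'top'] 0.266 [542.2 187.6 157. ]
short ['blobscene', 'top'] 0.17 [541.9 188.4 157.6]
tall ['scene', 'top'] 0.283 [529.5  81.8  15.7]
short ['scene', 'top'] 0.192 [530.5  82.2  16.2]
basket 0.562 [ 375.3 -293.9    7.4]
scene 0.123 [ 375.3 -293.9    7.4]
top 1.0 [ 375.3 -293.9    7.4]
rack 0.073 [ 624.1 -322.9   -4.4]
scene 0.063 [ 623.1 -325.2   -4.3]
top 0.054 [ 625.3 -321.    -4.5]
scene knob 0.78 [204.8, 248.4, 243.1, 284.8]
top knob 0.66 [395.9, 166.1, 424.8, 191.5]
```

View pics/chk.png

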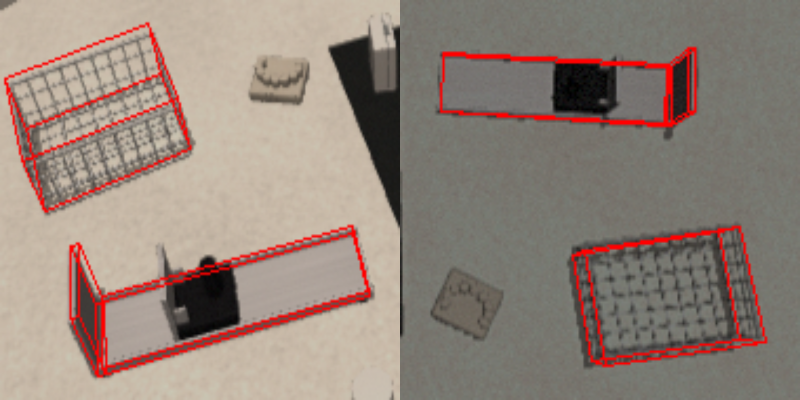

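View pics/cs.png

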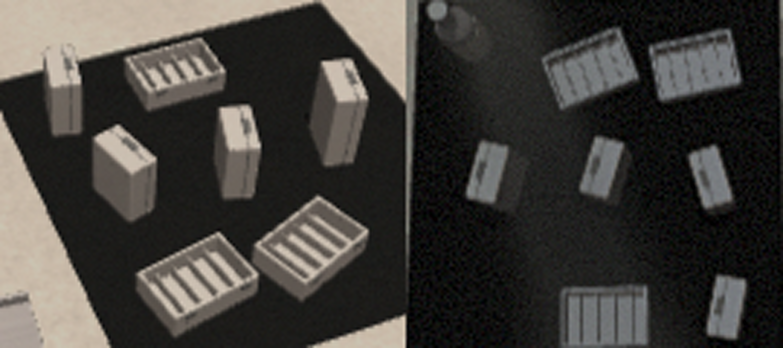

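```bash
cat > plan.py <<'E'
# usage: plan.py [R|W|B]x,y,z,phi ...  mm,deg; R=rack frame, B=basket frame (phi relative to it); '-' phi keeps
from h import *
import sys
F={"W":(0,0,0),"R":(624.1,-322.9,-4.4),"B":(375.3,-293.9,7.4)}
def run(args,V=38):
    s=ctrl.sense();p=np.array(s["tool_pos"])*1e3;Rt=np.array(s["tool_rot"])
    phi=np.degrees(np.arctan2(Rt[1,1],Rt[0,1]));print("t",round(s["time_s"],1),"tcp",p.round(1),"phi",round(phi,2),"F",np.round(s["contact_force"],1),"op",round(s["opening"]*87,1),"grip",round(s["grip_force"],1))
    for a in args:
        fx,fy,fa=F[a[0]];v=a[1:].split(",");c,sn=np.cos(np.radians(fa)),np.sin(np.radians(fa))
        x,y,z=map(float,v[:3]);T=np.array([fx+c*x-sn*y,fy+sn*x+c*y,z])
        if v[3]!="-":
            d=(float(v[3])+fa-phi+90)%180-90
            n=int(np.ceil(abs(d)/7)) 
            if n:
                st=round(-d/n,1);phi-=st*n;print(" yaw",n,"x",st)
        y_=np.array([np.cos(np.radians(phi)),np.sin(np.radians(phi)),0]);z_=np.array([0,0,-1]);A=np.array([np.cross(y_,z_),y_,z_])
        l=A@(T-p);n=max(1,int(np.ceil(np.linalg.norm(l)/V)));st=np.round(l/n,1);p=p+A.T@st*n
        print(" move",n,"x",st.tolist(),"->",p.round(1),"r",round(np.hypot(*p[:2])))
if __name__=="__main__": run(sys.argv[1:])
E
python3 - <<'E'
from h import *
import subprocess
for c in("scene","top"): ctrl.capture(c)
R={c:ctrl.silhouettes(c,"follower")[0]["region"].astype(float) for c in("scene","top")}
rk=(.6241,-.3229,np.radians(-4.4))
an=np.linspace(0,2*np.pi,13)[:-1];kn=np.array([[.009*np.cos(t),.009*np.sin(t),z] for t in an for z in(.025,.07)])
def parts(q): return [box(-.03,.03,q,q+.006,.006,.075),box(-.03,.03,q+.006,q+.072,.008,.025),kn+[0,q+.048,0]]
for cs in(("scene",),("top",),("scene","top")):
    qs=np.arange(.02,.09,.0005);L=[sum(1-np.minimum(m:=mask(parts(q),rk,c),R[c]).sum()/np.maximum(m,R[c]).sum() for c in cs) for q in qs]
    print(cs,qs[np.argmin(L)],min(L))
E
sleep 0
```

```text
('scene',) 0.07300000000000005 0.19958810552409134
('top',) 0.07300000000000005 0.13628612629605064
('scene', 'top') 0.07300000000000005 0.335874231820142
```

```bash
python3 plan.py R0,121,160,0 R0,121,35,- R0,228,35,- R0,228,170,- W536.2,293.4,170,-20.2 W536.2,293.4,40,-
```

```text
t 1.9 tcp [ 241.6 -603.4  222.6] phi -68.18 F [ 0.3 -0.2  0.4] op 87.1 grip 0.0
 yaw 10 x -6.4
 move 15 x [28.6, 24.1, 4.2] -> [ 633.4 -202.   159.6] r 665
 move 4 x [-0.1, 0.0, 31.1] -> [ 633.4 -202.4   35.2] r 665
 move 3 x [35.7, 0.1, 0.1] -> [641.5 -95.6  34.9] r 649
 move 4 x [-0.0, 0.0, -33.8] -> [641.5 -95.6 170.1] r 649
 yaw 3 x 5.3
 move 11 x [29.9, -21.1, 0.0] -> [536.4 293.  170.1] r 611
 move 4 x [0.1, -0.1, 32.5] -> [536.2 293.6  40.1] r 611
```

Emit:
carry_out --moves '[[[0, 0, 0], -6.4, 60], [[0, 0, 0], -6.4, 60], [[0, 0, 0], -6.4, 60], [[0, 0, 0], -6.4, 60], [[0, 0, 0], -6.4, 60], [[0, 0, 0], -6.4, 60], [[0, 0, 0], -6.4, 60], [[0, 0, 0], -6.4, 60], [[0, 0, 0], -6.4, 60], [[0, 0, 0], -6.4, 60], [[28.6, 24.1, 4.2], 0, 60], [[28.6, 24.1, 4.2], 0, 60], [[28.6, 24.1, 4.2], 0, 60], [[28.6, 24.1, 4.2], 0, 60], [[28.6, 24.1, 4.2], 0, 60], [[28.6, 24.1, 4.2], 0, 60], [[28.6, 24.1, 4.2], 0, 60], [[28.6, 24.1, 4.2], 0, 60], [[28.6, 24.1, 4.2], 0, 60], [[28.6, 24.1, 4.2], 0, 60]]' --force 15

```text
time_s: 3.57
tool_pos: [0.5038, -0.3344, 0.1806]
tool_rot: [[0.073, 0.997, 0.0], [0.997, -0.073, -0.0], [-0.0, 0.0, -1.0]]
contact_force: [1.4, -0.7, 0.2]
opening: 0.695
grip_force: 0.0
```

Emit:
carry_out --moves '[[[28.6, 24.1, 4.2], 0, 60], [[28.6, 24.1, 4.2], 0, 60], [[28.6, 24.1, 4.2], 0, 60], [[28.6, 24.1, 4.2], 0, 60], [[28.6, 24.1, 4.2], 0, 60], [[0, 0, 0], 0, 60], [[0, 0, 0], 0, 60], [[0, 0, 0], 0, 60]]'

```text
time_s: 4.23
tool_pos: [0.6333, -0.2022, 0.1593]
tool_rot: [[0.073, 0.997, -0.001], [0.997, -0.073, -0.0], [-0.0, -0.001, -1.0]]
contact_force: [-0.2, -0.3, -0.2]
opening: 0.688
grip_force: 0.0
```

```bash
python3 plan.py R0,121,35,0; python3 - <<'E'
from h import *
im=ctrl.capture("wrist")[:,:,::-1].copy()
rk=(.6241,-.3229,np.radians(-4.4))
for P in MODELS["rack"]:
    for q in proj(place(P,*rk),"wrist"): cv2.circle(im,tuple(map(int,q)),3,(0,0,255),1)
q=.073
an=np.linspace(0,2*np.pi,13)[:-1];kn=np.array([[.009*np.cos(t),.009*np.sin(t)+q+.048,.07] for t in an])
for q in proj(place(kn,*rk),"wrist"): cv2.circle(im,tuple(map(int,q)),1,(0,255,0),1)
cv2.imwrite("pics/w1.png",im)
E
```

```text
t 4.2 tcp [ 633.3 -202.2  159.3] phi -4.17 F [-0.2 -0.3 -0.2] op 59.8 grip 0.0
 yaw 1 x 0.2
 move 4 x [-0.0, 0.0, 31.1] -> [ 633.3 -202.2   34.9] r 665
```

View pics/w1.png

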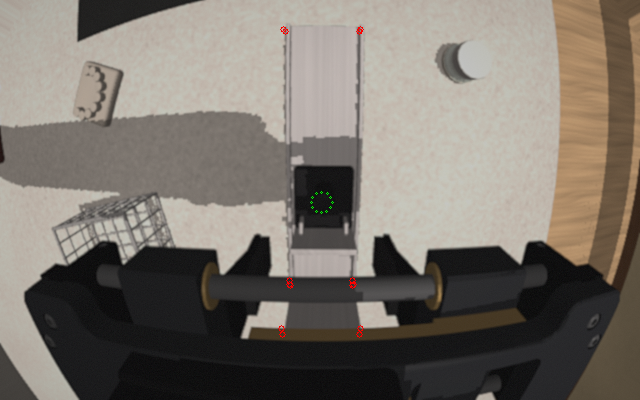

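```bash
python3 - <<'E'
from h import *
rk=(.6241,-.3229,np.radians(-4.4))
for q in(.066,.073,.08):
    P=np.array([[-.03,q,.075],[-.03,q+.006,.075],[-.03,q+.006,.025],[-.03,q+.072,.025]]);print(q,proj(place(P,*rk),"wrist").round(1).tolist())
E
python3 plan.py R0,121,35,-
```

```text
0.066 [[288.2, 262.2], [288.0, 256.4], [292.7, 234.3], [291.1, 172.2]]
0.073 [[287.9, 255.4], [287.7, 249.4], [292.5, 228.1], [291.0, 165.1]]
0.08 [[287.6, 248.4], [287.4, 242.2], [292.3, 221.8], [290.9, 158.1]]
t 4.3 tcp [ 632.9 -203.2  159.5] phi -4.25 F [-0.7 -0.7  0.2] op 60.1 grip 0.0
 move 4 x [0.2, 0.1, 31.1] -> [ 633.4 -202.4   35.1] r 665
```

Emit:
carry_out --moves '[[[0.2, 0.3, 31.1], 0, 60], [[0.2, 0.3, 31.1], 0, 60], [[0.2, 0.3, 31.1], 0, 60], [[0.2, 0.3, 31.1], 0, 60], [[0, 0, 0], 0, 0], [[0, 0, 0], 0, 0], [[0, 0, 0], 0, 0], [[0, 0, 0], 0, 0], [[0, 0, 0], 0, 0], [[0, 0, 0], 0, 0], [[18, 0, 0], 0, 0], [[18, 0, 0], 0, 0], [[18, 0, 0], 0, 0], [[18, 0, 0], 0, 0], [[18, 0, 0], 0, 0], [[18, 0, 0], 0, 0], [[0, 0, 0], 0, 0], [[0, 0, 0], 0, 0]]' --force 15

```text
time_s: 5.78
tool_pos: [0.6431, -0.0921, 0.036]
tool_rot: [[0.071, 0.998, 0.001], [0.998, -0.071, 0.0], [0.0, 0.001, -1.0]]
contact_force: [0.1, -0.4, 0.0]
opening: 0.003
grip_force: 0.0
```

```bash
python3 plan.py R0,228,35,- R0,228,170,- W536.2,293.4,170,-20.2 W536.2,293.4,40,-
```

```text
t 5.8 tcp [643.1 -92.1  36. ] phi -4.04 F [ 0.1 -0.4  0. ] op 0.3 grip 0.0
 move 1 x [-3.5, -1.2, 1.0] -> [641.6 -95.5  35. ] r 649
 move 4 x [-0.0, -0.0, -33.8] -> [641.6 -95.5 170.2] r 649
 yaw 3 x 5.4
 move 11 x [29.9, -21.2, 0.0] -> [536.6 293.7 170.2] r 612
 move 4 x [-0.1, -0.1, 32.5] -> [536.1 293.5  40.2] r 611
```

```bash
cat > fol.py <<'E'
from h import *
rk=(.6241,-.3229,np.radians(-4.4))
an=np.linspace(0,2*np.pi,13)[:-1];kn=np.array([[.009*np.cos(t),.009*np.sin(t),z] for t in an for z in(.025,.07)])
def parts(q): return [box(-.03,.03,q,q+.006,.006,.075),box(-.03,.03,q+.006,q+.072,.008,.025),kn+[0,q+.048,0]]
for c in("scene","top"):
    im=ctrl.capture(c);cv2.imwrite(f"pics/f_{c}_{ctrl.sense()['time_s']:.1f}.png",im[:,:,::-1])
    d=ctrl.silhouettes(c,"follower")
    if not d: print(c,"none");continue
    R=d[0]["region"].astype(float)
    qs=np.arange(.02,.22,.001);L=[1-np.minimum(m:=mask(parts(q),rk,c),R).sum()/np.maximum(m,R).sum() for q in qs]
    print(c,d[0]["confidence"],round(qs[np.argmin(L)],4),min(L))
E
python3 fol.py; ls pics; python3 - <<'E'
import cv2,glob
f=sorted(glob.glob('pics/f_scene*'))[-1]
cv2.imwrite('pics/v2.png',cv2.resize(cv2.imread(f)[140:320,140:400],None,fx=3,fy=3))
E
```

```text
scene 0.82 0.073 0.14590040763040613
top 0.46 0.02 1.0
chk.png
cs.png
f_scene_5.8.png
f_top_5.9.png
scene0.png
top0.png
w1.png
```

View pics/v2.png

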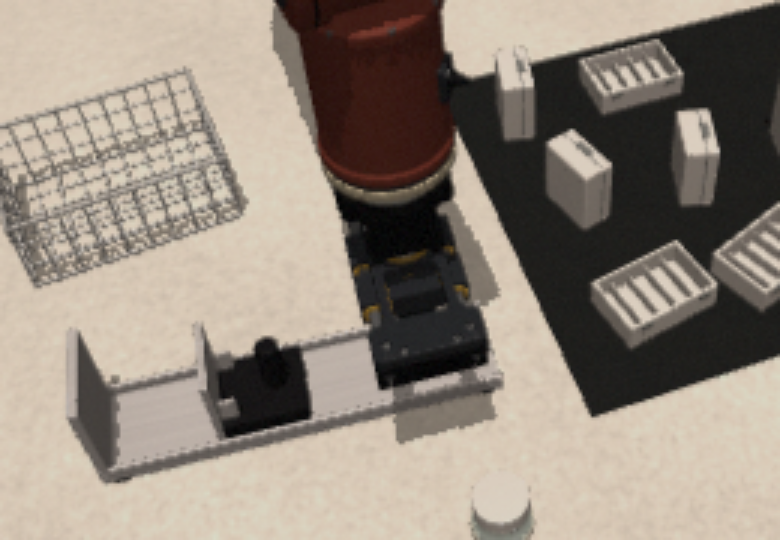

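```bash
python3 plan.py R0,226,105,0 R0,121,105,- R0,121,35,-
```

```text
t 6.0 tcp [642.5 -95.1  35.4] phi -4.28 F [ 0.3 -0.6  0.4] op 0.1 grip 0.0
 yaw 1 x 0.1
 move 2 x [-1.3, -0.4, -34.8] -> [641.5 -97.6 105. ] r 649
 move 3 x [-35.0, -0.0, -0.0] -> [ 633.5 -202.3  105. ] r 665
 move 2 x [0.0, -0.1, 35.0] -> [ 633.3 -202.3   35. ] r 665
```

Emit:
carry_out --moves '[[[-1.3, 0, -34.8], 0, 36], [[-1.3, 0, -34.8], 0, 36], [[-35, 0, 0], 0, 36], [[-35, 0, 0], 0, 36], [[-35, 0, 0], 0, 36], [[0, 0, 0], 0, 36], [[0, 0, 0], 0, 36], [[0, 0, 0], 0, 36], [[0, 0, 0], 0, 36], [[0, 0, 0], 0, 36], [[0, 0, 0], 0, 36], [[0, 0, 0], 0, 36], [[0, 0, 0], 0, 36]]'

```text
time_s: 7.07
tool_pos: [0.6348, -0.2003, 0.1048]
tool_rot: [[0.072, 0.997, -0.0], [0.997, -0.072, 0.0], [0.0, -0.0, -1.0]]
contact_force: [0.0, 0.8, -0.2]
opening: 0.416
grip_force: 0.0
```

```bash
python3 plan.py R0,121,35,0
```

```text
t 7.1 tcp [ 634.8 -200.3  104.8] phi -4.14 F [ 0.   0.8 -0.2] op 36.2 grip 0.0
 yaw 1 x 0.3
 move 2 x [-1.0, -0.6, 34.9] -> [ 633.4 -202.2   35. ] r 665
```

Emit:
carry_out --moves '[[[-1, 0, 17.5], 0, 36], [[-1, 0, 17.5], 0, 36], [[0, 0, 17.5], 0, 36], [[0, 0, 17.5], 0, 36], [[0, 0, 0], 0, 0], [[0, 0, 0], 0, 0], [[0, 0, 0], 0, 0], [[0, 0, 0], 0, 0], [[0, 0, 0], 0, 0], [[0, 0, 0], 0, 0], [[0, 0, 0], 0, 0], [[0, 0, 0], 0, 0], [[0, 0, 0], 0, 0], [[0, 0, 0], 0, 0], [[0, 0, 0], 0, 0], [[0, 0, 0], 0, 0]]' --force 15

```text
time_s: 8.4
tool_pos: [0.6353, -0.2029, 0.0362]
tool_rot: [[0.073, 0.997, 0.002], [0.997, -0.073, -0.0], [-0.0, 0.002, -1.0]]
contact_force: [-1.7, 1.3, 6.7]
opening: 0.201
grip_force: 15.0
```

Emit:
carry_out --moves '[[[9, 0, 0], 0, 0], [[9, 0, 0], 0, 0], [[9, 0, 0], 0, 0], [[9, 0, 0], 0, 0], [[9, 0, 0], 0, 0], [[9, 0, 0], 0, 0], [[9, 0, 0], 0, 0], [[9, 0, 0], 0, 0], [[9, 0, 0], 0, 0], [[9, 0, 0], 0, 0], [[9, 0, 0], 0, 0], [[8, 0, 0], 0, 0], [[0, 0, 0], 0, 0], [[0, 0, 0], 0, 0], [[0, 0, 0], 0, 36], [[0, 0, 0], 0, 36], [[0, 0, 0], 0, 36], [[0, 0, 0], 0, 36], [[0, 0, 0], 0, 36], [[0, 0, 0], 0, 36]]'

```text
time_s: 10.07
tool_pos: [0.6421, -0.0962, 0.0345]
tool_rot: [[0.073, 0.997, -0.001], [0.997, -0.073, 0.0], [0.0, -0.001, -1.0]]
contact_force: [-0.1, -0.5, 0.1]
opening: 0.408
grip_force: 0.0
```

```bash
sed -i 's/624.1,-322.9/625.3,-322.9/' plan.py; python3 plan.py R0,228,170,0 W536.2,293.4,170,-20.2 W536.2,293.4,43,-
```

```text
t 10.1 tcp [642.1 -96.2  34.5] phi -4.2 F [-0.1 -0.5  0.1] op 35.5 grip 0.0
 yaw 1 x 0.2
 move 4 x [0.2, 0.2, -33.9] -> [642.9 -95.5 170.1] r 650
 yaw 3 x 5.3
 move 11 x [29.8, -21.4, 0.0] -> [535.9 293.6 170.1] r 611
 move 4 x [-0.0, 0.1, 31.8] -> [536.2 293.5  42.9] r 611
```

Emit:
carry_out --moves '[[[0.2, 0.2, -33.9], 0.2, 36], [[0.2, 0.2, -33.9], 0, 36], [[0.2, 0.2, -33.9], 0, 36], [[0.2, 0.2, -33.9], 0, 36], [[0, 0, 0], 5.3, 75], [[0, 0, 0], 5.3, 75], [[0, 0, 0], 5.3, 75], [[29.8, -21.4, 0], 0, 75], [[29.8, -21.4, 0], 0, 75], [[29.8, -21.4, 0], 0, 75], [[29.8, -21.4, 0], 0, 75], [[29.8, -21.4, 0], 0, 75], [[29.8, -21.4, 0], 0, 75], [[29.8, -21.4, 0], 0, 75], [[29.8, -21.4, 0], 0, 75], [[29.8, -21.4, 0], 0, 75], [[29.8, -21.4, 0], 0, 75], [[29.8, -21.4, 0], 0, 75]]'

```text
time_s: 11.57
tool_pos: [0.5353, 0.2952, 0.1705]
tool_rot: [[0.347, 0.938, 0.0], [0.938, -0.347, -0.0], [0.0, 0.0, -1.0]]
contact_force: [1.5, -0.8, -0.0]
opening: 0.864
grip_force: 0.0
```

Emit:
carry_out --moves '[[[0, 0, 0], 0, 75], [[0, 0, 0], 0, 75], [[0, 0, 0], 0, 75]]'

```text
time_s: 11.82
tool_pos: [0.5361, 0.2933, 0.1702]
tool_rot: [[0.346, 0.938, -0.0], [0.938, -0.346, -0.001], [-0.001, -0.0, -1.0]]
contact_force: [0.6, -0.5, -0.7]
opening: 0.864
grip_force: 0.0
```

```bash
cat > wf.py <<'E'
# refine: wf.py name x y yaw ; fit case in wrist picture
from h import *
import sys
n=sys.argv[1];p0=[float(v) for v in sys.argv[2:5]]
im=ctrl.capture("wrist");cls=n
D=ctrl.silhouettes("wrist",n+"_a")+(ctrl.silhouettes("wrist",{"tall":"short_a","short":"tall_a","tray":"tray_a"}[n]) if n!="tray" else [])
P=(p0[0]/1e3,p0[1]/1e3,np.radians(p0[2]));q=proj(place(np.array([[0,0,.03]]),*P),"wrist")[0]
D=sorted(D,key=lambda d:np.hypot(*(np.argwhere(d["region"]).mean(0)[::-1]-q)))
if D:
    d=D[0];e,p=fit(MODELS[cls],{"wrist":d["region"].astype(float)},P)
    print("conf",round(d["confidence"],2),"box",d["box"],"pred",q.round(),"loss",round(e,3),"pose",np.round([p[0]*1e3,p[1]*1e3,np.degrees(p[2])],1))
    for H in MODELS[cls]:
        g=proj(place(H,*p),"wrist").astype(int);im=im.copy()
        for a in g: cv2.circle(im,tuple(map(int,a)),3,(255,0,0),1)
cv2.imwrite(f"pics/wf_{ctrl.sense()['time_s']:.1f}.png",im[:,:,::-1])
E
python3 wf.py tall 536.2 293.4 -20.2; python3 plan.py W536.2,293.4,43,-20.2;ls pics/wf*
```

```text
conf 0.91 box [291.4, 167.8, 356.7, 224.6] pred [320. 187.] loss 0.1 pose [539.  293.7 -13.1]
t 12.0 tcp [536.8 292.1 170.2] phi -20.42 F [ 0.2 -0.8  0.4] op 75.0 grip 0.0
 yaw 1 x -0.2
 move 4 x [0.3, -0.2, 31.8] -> [536.4 293.5  43. ] r 611
pics/wf_12.0.png
```

View pics/wf_12.0.png

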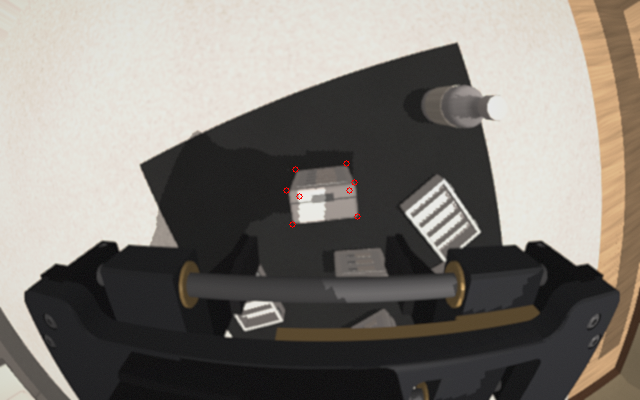

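```bash
python3 plan.py W538.5,293.6,170,-14 W538.5,293.6,43,-  W538.5,293.6,190,- R0,18,190,0 R0,18,48,0
```

```text
t 12.0 tcp [536.8 292.1 170.2] phi -20.42 F [ 0.2 -0.8  0.4] op 75.0 grip 0.0
 yaw 1 x -6.4
 move 1 x [1.9, 1.3, 0.2] -> [538.5 293.6 170. ] r 613
 move 4 x [0.0, 0.0, 31.8] -> [538.5 293.6  42.8] r 613
 move 4 x [0.0, 0.0, -36.8] -> [538.5 293.6 190. ] r 613
 yaw 2 x -4.8
 move 16 x [-36.9, 8.4, 0.0] -> [ 627.  -305.4  190. ] r 697
 yaw 1 x -0.0
 move 4 x [0.1, -0.1, 35.5] -> [ 626.6 -305.    48. ] r 697
```

Emit:
carry_out --moves '[[[1.9, 1.3, 0], -6.4, 75], [[0, 0, 31.8], 0, 75], [[0, 0, 31.8], 0, 75], [[0, 0, 31.8], 0, 75], [[0, 0, 21.8], 0, 75], [[0, 0, 10], 0, 75], [[0, 0, 0], 0, 40], [[0, 0, 0], 0, 40], [[0, 0, 0], 0, 40], [[0, 0, 0], 0, 40], [[0, 0, 0], 0, 40], [[0, 0, 0], 0, 40], [[0, 0, 0], 0, 40], [[0, 0, 0], 0, 40], [[0, 0, 0], 0, 40], [[0, 0, 0], 0, 40], [[0, 0, 0], 0, 40]]' --force 20

```text
time_s: 13.38
tool_pos: [0.539, 0.2956, 0.0451]
tool_rot: [[0.24, 0.971, 0.003], [0.971, -0.24, 0.001], [0.002, 0.002, -1.0]]
contact_force: [0.2, -0.6, 6.7]
opening: 0.641
grip_force: 20.0
```

Emit:
carry_out --moves '[[[0, 0, -15], 0, 40], [[0, 0, -33], 0, 40], [[0, 0, -33], 0, 40], [[0, 0, -33], 0, 40], [[0, 0, -33], 0, 40], [[0, 0, 0], -4.8, 40], [[0, 0, 0], -4.8, 40], [[-36.9, 8.4, 0], 0, 40], [[-36.9, 8.4, 0], 0, 40], [[-36.9, 8.4, 0], 0, 40], [[-36.9, 8.4, 0], 0, 40], [[-36.9, 8.4, 0], 0, 40], [[-36.9, 8.4, 0], 0, 40], [[-36.9, 8.4, 0], 0, 40], [[-36.9, 8.4, 0], 0, 40], [[-36.9, 8.4, 0], 0, 40], [[-36.9, 8.4, 0], 0, 40], [[-36.9, 8.4, 0], 0, 40], [[-36.9, 8.4, 0], 0, 40], [[-30, 6.8, 0], 0, 40]]'

```text
time_s: 15.05
tool_pos: [0.6097, -0.188, 0.1907]
tool_rot: [[0.076, 0.997, 0.001], [0.997, -0.076, -0.001], [-0.001, 0.001, -1.0]]
contact_force: [-0.2, 0.8, -1.9]
opening: 0.643
grip_force: 20.0
```

Emit:
carry_out --moves '[[[-30, 6.8, 0], 0, 40], [[-20, 4.6, 0], 0, 40], [[-15, 3.5, 0], 0, 40], [[-9, 2, 0], 0, 40], [[0, 0, 0], 0, 40], [[0, 0, 0], 0, 40], [[0, 0, 0], 0, 40]]'

```text
time_s: 15.63
tool_pos: [0.6216, -0.2572, 0.1904]
tool_rot: [[0.072, 0.997, 0.0], [0.997, -0.072, 0.001], [0.001, 0.0, -1.0]]
contact_force: [-0.4, 0.3, -0.9]
opening: 0.645
grip_force: 20.0
```

```bash
python3 - <<'E'
from h import *
im=ctrl.capture("wrist")[:,:,::-1].copy();cv2.imwrite("pics/hold.png",im)
rk=(.6253,-.3229,np.radians(-4.4))
for P in MODELS["rack"]:
    for q in proj(place(P,*rk),"wrist"): cv2.circle(im,tuple(map(int,q)),3,(0,0,255),1)
s=ctrl.sense();x,y,z=s["tool_pos"];a=np.arctan2(s["tool_rot"][1][1],s["tool_rot"][0][1])
for q in proj(place(box(-.028,.028,-.015,.015,z-.042,z+.042),x,y,a),"wrist"): cv2.circle(im,tuple(map(int,q)),3,(0,255,0),1)
cv2.imwrite("pics/hold.png",im)
E
python3 plan.py R0,18,190,0 R0,18,48,0
```

```text
t 15.7 tcp [ 621.6 -257.3  190.4] phi -4.14 F [ 0.  -0.4 -1.3] op 55.7 grip 20.0
 yaw 1 x 0.3
 move 2 x [-23.5, 4.4, 0.2] -> [ 626.7 -304.9  190. ] r 697
 yaw 1 x -0.0
 move 4 x [-0.0, -0.0, 35.5] -> [ 626.7 -304.9   48. ] r 697
```

View pics/hold.png

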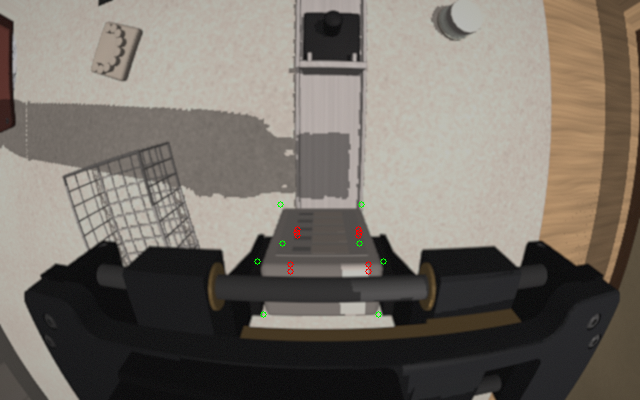

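Emit:
carry_out --moves '[[[-22, 4.4, 0], 0.3, 40], [[-22.5, 0.2, 0], 0, 40], [[0, 0, 0], 0, 40], [[0, 0, 30], 0, 40], [[0, 0, 30], 0, 40], [[0, 0, 30], 0, 40], [[0, 0, 25], 0, 40], [[0, 0, 14], 0, 40], [[0, 0, 6], 0, 40], [[0, 0, 0], 0, 40], [[0, 0, 0], 0, 40], [[0, 0, 0], 0, 40]]'

```text
time_s: 16.68
tool_pos: [0.6233, -0.3044, 0.057]
tool_rot: [[0.08, 0.997, 0.002], [0.997, -0.08, -0.001], [-0.001, 0.002, -1.0]]
contact_force: [-0.2, 0.6, -2.0]
opening: 0.64
grip_force: 19.9
```

```bash
python3 plan.py R0,20,49,0
```

```text
t 16.7 tcp [ 623.3 -304.4   57. ] phi -4.58 F [-0.2  0.6 -2. ] op 55.7 grip 19.9
 yaw 1 x -0.2
 move 1 x [1.7, 3.4, 8.0] -> [ 626.9 -303.    49. ] r 696
```

Emit:
carry_out --moves '[[[1.7, 3.4, 0], 0, 40], [[0, 0, 4], 0, 40], [[0, 0, 4], 0, 40], [[0, 0, 0], 0, 40], [[0, 0, 0], 0, 70], [[0, 0, 0], 0, 70], [[0, 0, 0], 0, 70], [[0, 0, 0], 0, 70], [[0, 0, -10], 0, 70], [[0, 0, -33], 0, 75], [[0, 0, -33], 0, 75], [[0, 0, -33], 0, 75], [[0, 0, -33], 0, 75]]'

```text
time_s: 17.77
tool_pos: [0.6258, -0.3027, 0.1917]
tool_rot: [[0.08, 0.997, 0.001], [0.997, -0.08, -0.0], [-0.0, 0.001, -1.0]]
contact_force: [0.1, -0.2, 1.2]
opening: 0.857
grip_force: 0.0
```

```bash
python3 plan.py W541.8,188.4,190,-18 W541.8,188.4,30,-
```

```text
t 17.8 tcp [ 625.8 -302.7  191.7] phi -4.58 F [ 0.1 -0.2  1.2] op 74.6 grip 0.0
 yaw 2 x 6.7
 move 14 x [31.5, -16.5, 0.1] -> [542.1 188.1 190.3] r 574
 move 5 x [0.0, -0.1, 32.1] -> [541.7 188.2  29.8] r 573
```

Emit:
carry_out --moves '[[[0, 0, 0], 6.7, 75], [[0, 0, 0], 6.7, 75], [[31.5, -16.5, 1.5], 0, 75], [[31.5, -16.5, 1.5], 0, 75], [[31.5, -16.5, 1.5], 0, 75], [[31.5, -16.5, 1.5], 0, 75], [[31.5, -16.5, 1.5], 0, 75], [[31.5, -16.5, 1.5], 0, 75], [[31.5, -16.5, 1.5], 0, 75], [[31.5, -16.5, 1.5], 0, 75], [[31.5, -16.5, 1.5], 0, 75], [[31.5, -16.5, 1.5], 0, 75], [[31.5, -16.5, 1.5], 0, 75], [[31.5, -16.5, 1.5], 0, 75], [[31.5, -16.5, 1.5], 0, 75], [[31.5, -16.5, 1.5], 0, 75], [[0, 0, 0], 0, 75], [[0, 0, 0], 0, 75], [[0, 0, 0], 0, 75]]'

```text
time_s: 19.35
tool_pos: [0.5426, 0.1875, 0.1688]
tool_rot: [[0.309, 0.951, 0.001], [0.951, -0.309, -0.0], [-0.0, 0.001, -1.0]]
contact_force: [-0.1, 0.0, 0.1]
opening: 0.858
grip_force: 0.0
```

```bash
python3 wf.py short 541.8 188.4 -20;  python3 plan.py W541.8,188.4,170,-20 W541.8,188.4,30,-; python3 look.py short
```

```text
conf 0.95 box [291.9, 166.4, 354.4, 215.6] pred [319. 187.] loss 0.089 pose [544.3 188.8 -15.8]
t 19.5 tcp [542.9 186.3 168.4] phi -18.12 F [-0.3  0.2 -0.2] op 74.9 grip 0.0
 yaw 1 x 1.9
 move 1 x [1.6, -1.8, -1.6] -> [541.8 188.4 170. ] r 574
 move 4 x [0.0, 0.0, 35.0] -> [541.8 188.4  30. ] r 574
short conf 0.85 [0.49] loss 0.155 [530.8  83.5  14.5] r 0.537
short conf 0.65 [0.68] loss 0.289 [408.9  68.9 163.7] r 0.415
short top-only: [[413.0, 68.0], [638.0, -108.0], [533.0, 85.0]]
```

Emit:
carry_out --moves '[[[2.7, 0.3, 0], -2.1, 75], [[0, 0, 35], 0, 75], [[0, 0, 35], 0, 75], [[0, 0, 34], 0, 75], [[0, 0, 22], 0, 75], [[0, 0, 12], 0, 75], [[0, 0, 0], 0, 40], [[0, 0, 0], 0, 40], [[0, 0, 0], 0, 40], [[0, 0, 0], 0, 40], [[0, 0, 0], 0, 40], [[0, 0, 0], 0, 40], [[0, 0, 0], 0, 40], [[0, 0, 0], 0, 40], [[0, 0, 0], 0, 40], [[0, 0, 0], 0, 40]]' --force 20

```text
time_s: 21.03
tool_pos: [0.5448, 0.1909, 0.0321]
tool_rot: [[0.274, 0.962, 0.003], [0.962, -0.274, 0.001], [0.002, 0.003, -1.0]]
contact_force: [-0.7, -0.4, 7.5]
opening: 0.644
grip_force: 20.0
```

```bash
python3 plan.py W544,188.8,172,- R0,54,172,0 R0,54,38,-
```

```text
t 21.0 tcp [544.8 190.9  32.1] phi -15.89 F [-0.7 -0.4  7.5] op 56.0 grip 20.0
 move 4 x [-0.6, -0.0, -35.0] -> [544.1 188.6 172.1] r 576
 yaw 2 x -5.7
 move 13 x [-34.6, 9.3, 0.0] -> [ 629.4 -269.3  172.1] r 685
 move 4 x [0.1, -0.0, 33.5] -> [ 629.5 -268.9   38.1] r 684
```

Emit:
carry_out --moves '[[[0, 0, -15], 0, 40], [[0, 0, -35], 0, 40], [[0, 0, -35], 0, 40], [[0, 0, -35], 0, 40], [[0, 0, -22], -5.7, 40], [[0, 0, 0], -5.7, 40], [[-34.6, 9.3, 0], 0, 40], [[-34.6, 9.3, 0], 0, 40], [[-34.6, 9.3, 0], 0, 40], [[-34.6, 9.3, 0], 0, 40], [[-34.6, 9.3, 0], 0, 40], [[-34.6, 9.3, 0], 0, 40], [[-34.6, 9.3, 0], 0, 40], [[-34.6, 9.3, 0], 0, 40], [[-34.6, 9.3, 0], 0, 40], [[-34.6, 9.3, 0], 0, 40], [[-34.6, 9.3, 0], 0, 40], [[-34.6, 9.3, 0], 0, 40], [[-25, 6.7, 0], 0, 40], [[-9.6, 2.6, 0], 0, 40]]'

```text
time_s: 22.7
tool_pos: [0.6281, -0.2733, 0.1723]
tool_rot: [[0.084, 0.996, -0.0], [0.996, -0.084, -0.002], [-0.002, 0.0, -1.0]]
contact_force: [-0.4, -0.5, -0.3]
opening: 0.642
grip_force: 20.0
```

Emit:
carry_out --moves '[[[0, 0, 0], 0, 40], [[0, 0, 0], 0, 40], [[0, 0, 0], 0, 40]]'

```text
time_s: 22.95
tool_pos: [0.6292, -0.2649, 0.1725]
tool_rot: [[0.076, 0.997, 0.0], [0.997, -0.076, 0.001], [0.001, 0.0, -1.0]]
contact_force: [-0.1, 0.8, -0.9]
opening: 0.639
grip_force: 20.0
```

```bash
python3 - <<'E'
from h import *
im=ctrl.capture("wrist")[:,:,::-1].copy()
s=ctrl.sense();x,y,z=s["tool_pos"];a=np.arctan2(s["tool_rot"][1][1],s["tool_rot"][0][1])
for q in proj(place(box(-.028,.028,-.015,.015,z-.029,z+.037),x,y,a),"wrist"): cv2.circle(im,tuple(map(int,q)),3,(0,255,0),1)
rk=(.6253,-.3229,np.radians(-4.4))
for q in proj(place(box(-.028,.028,.005,.035,.006,.09),*rk),"wrist"): cv2.circle(im,tuple(map(int,q)),3,(0,0,255),1)
cv2.imwrite("pics/hold2.png",im[100:])
E
python3 plan.py R0,54,172,0 R0,54,37,-
```

```text
t 23.0 tcp [ 629.3 -264.9  172.6] phi -4.32 F [-0.3  1.2 -1. ] op 55.7 grip 20.0
 yaw 1 x 0.1
 move 1 x [-4.2, 0.5, 0.6] -> [ 629.4 -269.1  172. ] r 685
 move 4 x [0.0, 0.0, 33.7] -> [ 629.4 -269.1   37.2] r 685
```

View pics/hold2.png

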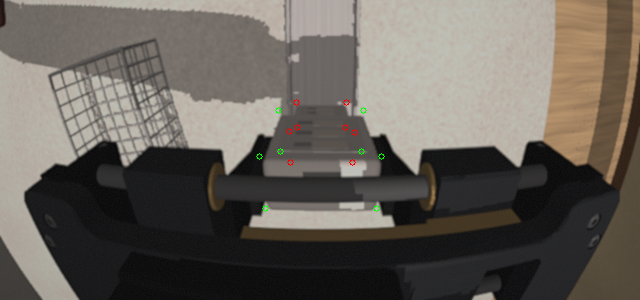

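Emit:
carry_out --moves '[[[-2.2, 0.5, 0], 0, 40], [[0, 0, 34], 0, 40], [[0, 0, 34], 0, 40], [[0, 0, 34], 0, 40], [[0, 0, 20], 0, 40], [[0, 0, 8], 0, 40], [[0, 0, 5], 0, 40], [[0, 0, 0], 0, 40], [[0, 0, 0], 0, 40]]'

```text
time_s: 23.75
tool_pos: [0.6302, -0.2697, 0.0389]
tool_rot: [[0.078, 0.997, 0.002], [0.997, -0.078, -0.001], [-0.001, 0.002, -1.0]]
contact_force: [-0.2, 1.5, -0.2]
opening: 0.639
grip_force: 20.0
```

```bash
python3 plan.py R0,56,37,0
```

```text
t 23.8 tcp [ 630.2 -269.7   38.9] phi -4.46 F [-0.2  1.5 -0.2] op 55.6 grip 20.0
 yaw 1 x -0.1
 move 1 x [2.6, -0.8, 1.9] -> [ 629.6 -267.    37. ] r 684
```

Emit:
carry_out --moves '[[[2, -0.5, 2], 0, 40], [[0, 0, 1], 0, 40], [[0, 0, 0], 0, 40], [[0, 0, 0], 0, 70], [[0, 0, 0], 0, 70], [[0, 0, 0], 0, 70], [[0, 0, 0], 0, 70], [[0, 0, -10], 0, 70], [[0, 0, -33], 0, 75], [[0, 0, -33], 0, 75], [[0, 0, -33], 0, 75], [[0, 0, -22], 0, 75]]'

```text
time_s: 24.75
tool_pos: [0.6298, -0.2679, 0.1698]
tool_rot: [[0.078, 0.997, 0.004], [0.997, -0.078, -0.001], [-0.001, 0.004, -1.0]]
contact_force: [1.2, -0.3, 0.9]
opening: 0.86
grip_force: 0.0
```

```bash
python3 plan.py W532,84,170,14
```

```text
t 24.8 tcp [ 629.8 -267.9  169.8] phi -4.48 F [ 1.2 -0.3  0.9] op 74.8 grip 0.0
 yaw 3 x -6.2
 move 10 x [36.5, -0.9, -0.0] -> [532.   83.9 169.8] r 539
```

Emit:
carry_out --moves '[[[0, 0, 0], -6.2, 75], [[0, 0, 0], -6.2, 75], [[0, 0, 0], -6.2, 75], [[36.5, -0.9, 0], 0, 75], [[36.5, -0.9, 0], 0, 75], [[36.5, -0.9, 0], 0, 75], [[36.5, -0.9, 0], 0, 75], [[36.5, -0.9, 0], 0, 75], [[36.5, -0.9, 0], 0, 75], [[36.5, -0.9, 0], 0, 75], [[36.5, -0.9, 0], 0, 75], [[36.5, -0.9, 0], 0, 75], [[36.5, -0.9, 0], 0, 75], [[0, 0, 0], 0, 75], [[0, 0, 0], 0, 75], [[0, 0, 0], 0, 75]]'

```text
time_s: 26.08
tool_pos: [0.5313, 0.0836, 0.1658]
tool_rot: [[-0.244, 0.97, 0.001], [0.97, 0.244, -0.001], [-0.001, 0.001, -1.0]]
contact_force: [0.3, -0.8, -0.2]
opening: 0.862
grip_force: 0.0
```

```bash
python3 wf.py short 531 83 15;  python3 plan.py W532,84,170,14
```

```text
conf 0.61 box [291.6, 167.0, 357.3, 219.0] pred [321. 189.] loss 0.088 pose [532.2  83.5  17.2]
t 26.2 tcp [531.5  82.6 165.3] phi 13.98 F [-0.3 -1.1  0.1] op 75.2 grip 0.0
 yaw 1 x -0.0
 move 1 x [1.2, 0.9, -4.7] -> [532.  84. 170.] r 539
```

Emit:
carry_out --moves '[[[0.8, 0.8, 0], -2.5, 75], [[0, 0, 35], 0, 75], [[0, 0, 35], 0, 75], [[0, 0, 32], 0, 75], [[0, 0, 22], 0, 75], [[0, 0, 11], 0, 75], [[0, 0, 0], 0, 40], [[0, 0, 0], 0, 40], [[0, 0, 0], 0, 40], [[0, 0, 0], 0, 40], [[0, 0, 0], 0, 40], [[0, 0, 0], 0, 40], [[0, 0, 0], 0, 40], [[0, 0, 0], 0, 40], [[0, 0, 0], 0, 40], [[0, 0, 0], 0, 40]]' --force 20

```text
time_s: 27.57
tool_pos: [0.533, 0.0852, 0.0319]
tool_rot: [[-0.286, 0.958, 0.003], [0.958, 0.286, -0.0], [-0.001, 0.003, -1.0]]
contact_force: [-0.5, -0.5, 7.0]
opening: 0.644
grip_force: 20.0
```

```bash
python3 plan.py W532,84,172,- R0,92,172,0 R0,92,38,-
```

```text
t 27.6 tcp [533.   85.2  31.9] phi 16.6 F [-0.5 -0.5  7. ] op 56.0 grip 20.0
 move 4 x [-0.2, -0.3, -35.0] -> [532.   84.1 171.9] r 539
 yaw 4 x 5.3
 move 9 x [-34.0, 13.9, -0.0] -> [ 632.2 -231.   171.9] r 673
 move 4 x [-0.0, 0.0, 33.5] -> [ 632.2 -231.    37.9] r 673
```

Emit:
carry_out --moves '[[[0, 0, -15], 0, 40], [[0, 0, -35], 0, 40], [[0, 0, -35], 0, 40], [[0, 0, -35], 0, 40], [[0, 0, -20], 5.3, 40], [[0, 0, 0], 5.3, 40], [[0, 0, 0], 5.3, 40], [[0, 0, 0], 5.3, 40], [[-34, 13.9, 0], 0, 40], [[-34, 13.9, 0], 0, 40], [[-34, 13.9, 0], 0, 40], [[-34, 13.9, 0], 0, 40], [[-34, 13.9, 0], 0, 40], [[-34, 13.9, 0], 0, 40], [[-34, 13.9, 0], 0, 40], [[-34, 13.9, 0], 0, 40], [[-22, 9, 0], 0, 40], [[-12, 4.9, 0], 0, 40], [[0, 0, 0], 0, 40], [[0, 0, 0], 0, 40]]'

```text
time_s: 29.23
tool_pos: [0.6319, -0.229, 0.1702]
tool_rot: [[0.08, 0.997, -0.0], [0.997, -0.08, 0.001], [0.001, -0.0, -1.0]]
contact_force: [-0.5, 0.3, 0.3]
opening: 0.642
grip_force: 20.0
```

```bash
python3 plan.py R0,92,37,0
```

```text
t 29.2 tcp [ 631.9 -229.   170.2] phi -4.58 F [-0.5  0.3  0.3] op 55.9 grip 20.0
 yaw 1 x -0.2
 move 4 x [-0.5, 0.2, 33.3] -> [ 632.5 -231.    37. ] r 673
```

Emit:
carry_out --moves '[[[-0.5, 0.4, 0], 0, 40], [[0, 0, 34], 0, 40], [[0, 0, 34], 0, 40], [[0, 0, 34], 0, 40], [[0, 0, 20], 0, 40], [[0, 0, 8], 0, 40], [[0, 0, 3.5], 0, 40], [[0, 0, 0], 0, 40], [[0, 0, 0], 0, 40], [[0, 0, 0], 0, 70], [[0, 0, 0], 0, 70], [[0, 0, 0], 0, 70], [[0, 0, 0], 0, 70], [[0, 0, -10], 0, 70], [[0, 0, -33], 0, 75], [[0, 0, -33], 0, 75], [[0, 0, -33], 0, 75], [[0, 0, -22], 0, 75]]'

```text
time_s: 30.73
tool_pos: [0.6332, -0.2306, 0.1723]
tool_rot: [[0.08, 0.997, 0.004], [0.997, -0.08, -0.001], [-0.001, 0.004, -1.0]]
contact_force: [0.4, -0.8, 0.3]
opening: 0.859
grip_force: 0.0
```

```bash
python3 plan.py W415,69,170,-14;python3 look.py short tray
```

```text
t 30.7 tcp [ 633.2 -230.6  172.3] phi -4.58 F [ 0.4 -0.8  0.3] op 74.7 grip 0.0
 yaw 2 x 4.7
 move 10 x [23.8, -28.4, 0.2] -> [415.2  69.  170.3] r 421
short conf 0.92 [0.56] loss 0.289 [ 631.2 -233.3  179.3] r 0.673
short conf 0.86 [0.65] loss 0.166 [407.8  68.9 166.8] r 0.414
short conf 0.85 [0.56] loss 0.558 [ 625.8 -272.1  178.4] r 0.682
short conf 0.67 [] loss 0.319 [405.5 -70.5  50.2] r 0.412
short top-only: [[409.0, 71.0], [634.0, -227.0]]
tray conf 0.88 [0.57] loss 0.107 [402.  189.5   0.5] r 0.444
tray conf 0.86 [0.83] loss 0.099 [652.8 100.8  11.4] r 0.661
tray conf 0.57 [0.78] loss 0.097 [650.8 207.3  22.9] r 0.683
tray top-only: [[654.0, 101.0], [652.0, 209.0], [402.0, 192.0], [369.0, -225.0]]
```

Emit:
carry_out --moves '[[[0, 0, 0], 4.7, 85], [[0, 0, 0], 4.7, 85], [[23.8, -28.4, 0], 0, 85], [[23.8, -28.4, 0], 0, 85], [[23.8, -28.4, 0], 0, 85], [[23.8, -28.4, 0], 0, 85], [[23.8, -28.4, 0], 0, 85], [[23.8, -28.4, 0], 0, 85], [[23.8, -28.4, 0], 0, 85], [[23.8, -28.4, 0], 0, 85], [[23.8, -28.4, 0], 0, 85], [[23.8, -28.4, 0], 0, 85], [[0, 0, 0], 0, 85], [[0, 0, 0], 0, 85], [[0, 0, 0], 0, 85]]'

```text
time_s: 32.28
tool_pos: [0.414, 0.0686, 0.1672]
tool_rot: [[0.242, 0.97, -0.001], [0.97, -0.242, -0.0], [-0.001, -0.001, -1.0]]
contact_force: [0.1, -0.7, 0.2]
opening: 0.978
grip_force: 0.0
```

```bash
python3 wf.py short 408 69 -13;  python3 plan.py W410,69,100,-13; python3 -c "
from station import ctrl
print(ctrl.sense()['joint_positions'])"
```

```text
conf 0.64 box [283.3, 169.7, 348.3, 217.8] pred [315. 190.] loss 0.12 pose [409.6  69.9  -7.6]
t 32.4 tcp [414.4  68.2 167.3] phi -14.09 F [-0.4 -0.2 -0.7] op 85.1 grip 0.0
 yaw 1 x -1.1
 move 2 x [-0.1, -2.3, 33.6] -> [409.9  69.  100.1] r 416
[ 18.86600927  -4.6014515  -32.1894214  116.65460912  -2.69439641
  67.31543351 -26.28429105]
```

Emit:
carry_out --moves '[[[0, -2.3, 0], -5, 85], [[1, -2.3, 30], 0, 85], [[0, 0, 30], 0, 85], [[0, 0, 30], 0, 85], [[0, 0, 0], 0, 85], [[0, 0, 0], 0, 85]]'

```text
time_s: 32.93
tool_pos: [0.4089, 0.0706, 0.077]
tool_rot: [[0.157, 0.988, -0.004], [0.988, -0.157, 0.001], [-0.0, -0.004, -1.0]]
contact_force: [0.6, 0.4, 0.0]
opening: 0.979
grip_force: 0.0
```

```bash
 python3 plan.py W409.6,69.9,30,-9; python3 -c "
from station import ctrl
print(ctrl.sense()['joint_positions'])"
```

```text
t 32.9 tcp [408.9  70.6  77. ] phi -9.03 F [0.6 0.4 0. ] op 85.2 grip 0.0
 yaw 1 x -0.0
 move 2 x [-0.3, 0.4, 23.5] -> [409.6  69.8  30. ] r 415
[ 17.63410819   1.62992199 -33.42547654 123.12729383   0.97390237
  55.72073943 -25.3644474 ]
```

Reachable; descend and grip.

Emit:
carry_out --moves '[[[-0.3, 0.4, 20], 0, 85], [[0, 0, 17], 0, 85], [[0, 0, 9], 0, 85], [[0, 0, 0], 0, 40], [[0, 0, 0], 0, 40], [[0, 0, 0], 0, 40], [[0, 0, 0], 0, 40], [[0, 0, 0], 0, 40], [[0, 0, 0], 0, 40], [[0, 0, 0], 0, 40], [[0, 0, 0], 0, 40], [[0, 0, 0], 0, 40], [[0, 0, 0], 0, 40], [[0, 0, 0], 0, 40], [[0, 0, 0], 0, 40], [[0, 0, 0], 0, 40]]' --force 20

```text
time_s: 34.27
tool_pos: [0.4107, 0.0707, 0.0324]
tool_rot: [[0.156, 0.988, 0.001], [0.988, -0.156, -0.0], [0.0, 0.001, -1.0]]
contact_force: [-1.6, -1.1, 7.4]
opening: 0.644
grip_force: 20.0
```

```bash
python3 plan.py W411,69,172,- R0,127,172,0 R0,127,37,-
```

```text
t 34.3 tcp [410.7  70.7  32.4] phi -8.99 F [-1.6 -1.1  7.4] op 56.0 grip 20.0
 move 4 x [-0.4, 0.2, -34.9] -> [411.2  69.  172. ] r 417
 yaw 1 x -4.6
 move 10 x [-24.7, 24.3, -0.0] -> [ 634.6 -195.9  172. ] r 664
 move 4 x [-0.1, 0.1, 33.7] -> [ 635.  -196.3   37.2] r 665
```

Emit:
carry_out --moves '[[[0, 0, -15], 0, 40], [[0, 0, -31], 0, 40], [[0, 0, -31], 0, 40], [[0, 0, -31], 0, 40], [[0, 0, -31], -4.6, 40], [[0, 0, 0], 0, 40], [[-24.7, 24.3, 0], 0, 40], [[-24.7, 24.3, 0], 0, 40], [[-24.7, 24.3, 0], 0, 40], [[-24.7, 24.3, 0], 0, 40], [[-24.7, 24.3, 0], 0, 40], [[-24.7, 24.3, 0], 0, 40], [[-24.7, 24.3, 0], 0, 40], [[-24.7, 24.3, 0], 0, 40], [[-24.7, 24.3, 0], 0, 40], [[-15, 15, 0], 0, 40], [[-9.7, 9.3, 0], 0, 40], [[0, 0, 0], 0, 40], [[0, 0, 0], 0, 40]]'

```text
time_s: 35.85
tool_pos: [0.6333, -0.1942, 0.1696]
tool_rot: [[0.077, 0.997, -0.001], [0.997, -0.077, 0.001], [0.001, -0.001, -1.0]]
contact_force: [-0.3, 0.3, -0.8]
opening: 0.648
grip_force: 20.0
```

```bash
python3 plan.py R0,128,37,0
```

```text
t 35.9 tcp [ 633.3 -194.2  169.6] phi -4.43 F [-0.3  0.3 -0.8] op 56.3 grip 20.0
 yaw 1 x -0.0
 move 4 x [-0.2, 0.5, 33.1] -> [ 635.2 -195.2   37.2] r 665
```

Emit:
carry_out --moves '[[[-0.8, 1.8, 0], 0, 40], [[0, 0, 34], 0, 40], [[0, 0, 34], 0, 40], [[0, 0, 34], 0, 40], [[0, 0, 20], 0, 40], [[0, 0, 8], 0, 40], [[0, 0, 3], 0, 40], [[0, 0, 0], 0, 40], [[0, 0, 0], 0, 40], [[0, 0, 0], 0, 70], [[0, 0, 0], 0, 70], [[0, 0, 0], 0, 70], [[0, 0, 0], 0, 70], [[0, 0, -10], 0, 70], [[0, 0, -33], 0, 70], [[0, 0, -33], 0, 70], [[0, 0, -33], 0, 70], [[0, 0, -22], 0, 70]]'

```text
time_s: 37.35
tool_pos: [0.6363, -0.1952, 0.1733]
tool_rot: [[0.076, 0.997, 0.004], [0.997, -0.076, -0.001], [-0.001, 0.004, -1.0]]
contact_force: [0.0, 0.6, 1.1]
opening: 0.805
grip_force: 0.0
```

```bash
python3 plan.py R0,228,172,0 R0,228,105,- R0,228,36,-; python3 - <<'E'
from h import *
im=ctrl.capture("scene");cv2.imwrite("pics/row.png",cv2.resize(im[200:310,150:320],None,fx=4,fy=4,interpolation=cv2.INTER_CUBIC)[:,:,::-1])
E
```

```text
t 37.4 tcp [ 636.3 -195.2  173.3] phi -4.38 F [0.  0.6 1.1] op 70.0 grip 0.0
 yaw 1 x 0.0
 move 3 x [33.3, -0.4, 0.4] -> [642.8 -95.5 172.1] r 650
 move 2 x [-0.0, 0.0, 33.6] -> [642.8 -95.5 104.9] r 650
 move 2 x [-0.0, 0.0, 34.5] -> [642.8 -95.5  35.9] r 650
```

View pics/row.png

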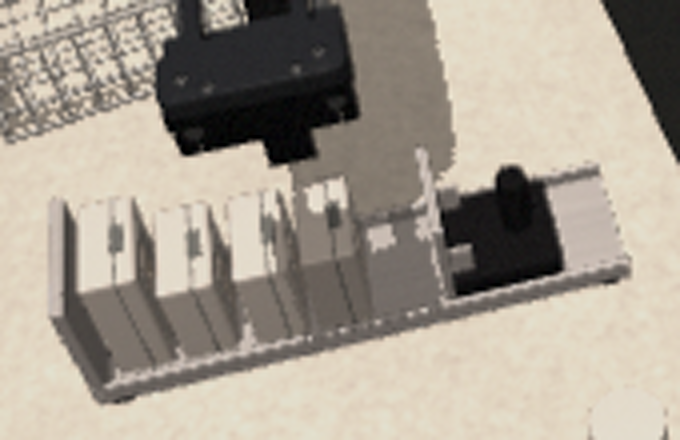

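Emit:
carry_out --moves '[[[33.3, -0.4, 0], 0, 40], [[33.3, -0.4, 0], 0, 40], [[33.3, -0.4, 0], 0, 40], [[0, 0, 34], 0, 40], [[0, 0, 34], 0, 40], [[0, 0, 0], 0, 40], [[0, 0, 0], 0, 40], [[0, 0, 0], 0, 40], [[0, 0, 23], 0, 40], [[0, 0, 23], 0, 40], [[0, 0, 23], 0, 40], [[0, 0, 0], 0, 0], [[0, 0, 0], 0, 0], [[0, 0, 0], 0, 0], [[0, 0, 0], 0, 0], [[0, 0, 0], 0, 0], [[0, 0, 0], 0, 0], [[0, 0, 0], 0, 0], [[0, 0, 0], 0, 0], [[0, 0, 0], 0, 0]]' --force 20

```text
time_s: 39.07
tool_pos: [0.6438, -0.0956, 0.0341]
tool_rot: [[0.077, 0.997, 0.005], [0.997, -0.077, -0.001], [-0.0, 0.005, -1.0]]
contact_force: [2.9, -0.1, 7.2]
opening: 0.198
grip_force: 20.0
```

Emit:
carry_out --moves '[[[0, 0, 0], 0, 0], [[0, 0, 0], 0, 0], [[0, 0, 0], 0, 0], [[-5, 0, 0], 0, 0], [[-5, 0, 0], 0, 0], [[-5, 0, 0], 0, 0], [[-5, 0, 0], 0, 0], [[-5, 0, 0], 0, 0], [[-5, 0, 0], 0, 0], [[-5, 0, 0], 0, 0], [[-4, 0, 0], 0, 0], [[-3, 0, 0], 0, 0], [[-3, 0, 0], 0, 0], [[-3, 0, 0], 0, 0], [[-3, 0, 0], 0, 0], [[0, 0, 0], 0, 0], [[0, 0, 0], 0, 0]]'

```text
time_s: 40.48
tool_pos: [0.6398, -0.1462, 0.0341]
tool_rot: [[0.076, 0.997, 0.004], [0.997, -0.076, -0.0], [-0.0, 0.004, -1.0]]
contact_force: [1.0, 1.1, 9.3]
opening: 0.198
grip_force: 20.0
```

```bash
python3 plan.py R0,168,36,0
```

```text
t 40.5 tcp [ 639.8 -146.2   34.1] phi -4.38 F [1.  1.1 9.3] op 17.2 grip 20.0
 yaw 1 x 0.0
 move 1 x [-9.3, -0.9, -1.9] -> [ 638.1 -155.4   36. ] r 657
```

Knob at about 177; continue slowly ~10 mm and watch the force.

Emit:
carry_out --moves '[[[-2, 0, 0], 0, 0], [[-2, 0, 0], 0, 0], [[-2, 0, 0], 0, 0], [[-2, 0, 0], 0, 0], [[0, 0, 0], 0, 0], [[0, 0, 0], 0, 0]]'

```text
time_s: 40.98
tool_pos: [0.6392, -0.1536, 0.0341]
tool_rot: [[0.076, 0.997, 0.004], [0.997, -0.076, 0.0], [0.0, 0.004, -1.0]]
contact_force: [1.4, 1.4, 8.9]
opening: 0.199
grip_force: 20.0
```

Emit:
carry_out --moves '[[[-1, 0, 0], 0, 0], [[-1, 0, 0], 0, 0], [[0, 0, 0], 0, 0], [[0, 0, 0], 0, 0]]'

```text
time_s: 41.32
tool_pos: [0.6391, -0.1552, 0.0341]
tool_rot: [[0.076, 0.997, 0.004], [0.997, -0.076, 0.001], [0.001, 0.004, -1.0]]
contact_force: [0.4, 2.6, 9.7]
opening: 0.201
grip_force: 20.0
```

```bash
python3 plan.py R0,168,36,0
```

```text
t 41.3 tcp [ 639.1 -155.2   34.1] phi -4.34 F [0.4 2.6 9.7] op 17.5 grip 20.0
 yaw 1 x 0.1
 move 1 x [-0.3, -0.9, -1.9] -> [ 638.1 -155.4   36. ] r 657
```

Emit:
carry_out --moves '[[[-1, 0, 0], 0, 0], [[-1, 0, 0], 0, 0], [[0, 0, 0], 0, 0], [[0, 0, 0], 0, 0]]'

```text
time_s: 41.65
tool_pos: [0.6389, -0.1569, 0.0341]
tool_rot: [[0.076, 0.997, 0.004], [0.997, -0.076, 0.001], [0.001, 0.004, -1.0]]
contact_force: [0.0, 4.7, 9.1]
opening: 0.201
grip_force: 20.0
```

Emit:
carry_out --moves '[[[-1, 0, 0], 0, 0], [[-1, 0, 0], 0, 0], [[0, 0, 0], 0, 0], [[0, 0, 0], 0, 0]]'

```text
time_s: 41.98
tool_pos: [0.6388, -0.1589, 0.0341]
tool_rot: [[0.075, 0.997, 0.004], [0.997, -0.075, 0.001], [0.001, 0.004, -1.0]]
contact_force: [0.6, 3.0, 9.4]
opening: 0.198
grip_force: 20.0
```

Emit:
carry_out --moves '[[[-1, 0, 0], 0, 0], [[-1, 0, 0], 0, 0], [[0, 0, 0], 0, 0], [[0, 0, 0], 0, 0]]'

```text
time_s: 42.32
tool_pos: [0.6387, -0.1606, 0.0341]
tool_rot: [[0.075, 0.997, 0.004], [0.997, -0.075, 0.001], [0.001, 0.004, -1.0]]
contact_force: [1.5, 3.9, 9.2]
opening: 0.2
grip_force: 20.0
```

Emit:
carry_out --moves '[[[-1, 0, 0], 0, 0], [[-1, 0, 0], 0, 0], [[0, 0, 0], 0, 0], [[0, 0, 0], 0, 0]]'

```text
time_s: 42.65
tool_pos: [0.6386, -0.1606, 0.0341]
tool_rot: [[0.074, 0.997, 0.004], [0.997, -0.074, 0.003], [0.003, 0.004, -1.0]]
contact_force: [0.6, 8.6, 9.9]
opening: 0.2
grip_force: 20.0
```

```bash
python3 - <<'E'
from h import *
im=ctrl.capture("scene");cv2.imwrite("pics/row2.png",cv2.resize(im[200:310,150:320],None,fx=4,fy=4,interpolation=cv2.INTER_CUBIC)[:,:,::-1])
E
```

```text
(no output)
```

View pics/row2.png

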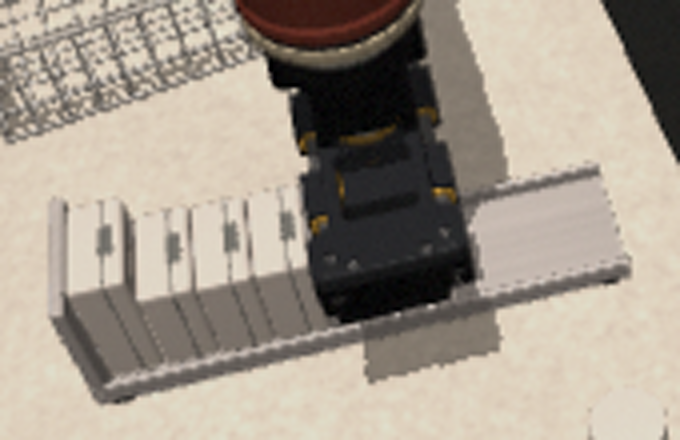

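Emit:
carry_out --moves '[[[0, 0, 0], 0, 36], [[0, 0, 0], 0, 36], [[0, 0, 0], 0, 36], [[0, 0, 0], 0, 36], [[0, 0, 0], 0, 36], [[0, 0, -20], 0, 36], [[0, 0, -35], 0, 36], [[0, 0, -35], 0, 36], [[0, 0, -35], 0, 36], [[0, 0, 0], 0, 75]]'

```text
time_s: 43.53
tool_pos: [0.6399, -0.1649, 0.1647]
tool_rot: [[0.077, 0.997, 0.01], [0.997, -0.077, -0.002], [-0.002, 0.01, -1.0]]
contact_force: [1.0, -0.0, 0.6]
opening: 0.442
grip_force: 0.0
```

```bash
python3 look.py tray; python3 fol.py;python3 plan.py W652.8,101,160,12
```

```text
tray conf 0.9 [0.8] loss 0.133 [651.3 208.7  22.6] r 0.684
tray conf 0.72 [] loss 0.626 [773.9 -65.   76.4] r 0.777
tray conf 0.7 [0.64] loss 0.126 [402.6 189.6 179.3] r 0.445
tray conf 0.56 [0.73] loss 0.091 [652.8  99.5  10.8] r 0.66
tray top-only: [[651.0, 210.0], [653.0, 103.0], [402.0, 191.0]]
scene 0.64 0.117 0.6719866275585833
top 0.73 0.166 0.7772846908305499
t 43.9 tcp [ 635.8 -164.1  155.2] phi -4.39 F [-0.1  1.2  0.1] op 66.7 grip 0.0
 yaw 3 x -5.5
 move 7 x [36.5, 10.3, -0.7] -> [652.6 100.8 160.1] r 660
```

Emit:
carry_out --moves '[[[0, 0, 0], -5.5, 78], [[0, 0, 0], -5.5, 78], [[0, 0, 0], -5.5, 78], [[36.5, 10.3, -0.7], 0, 78], [[36.5, 10.3, -0.7], 0, 78], [[36.5, 10.3, -0.7], 0, 78], [[36.5, 10.3, -0.7], 0, 78], [[36.5, 10.3, -0.7], 0, 78], [[36.5, 10.3, -0.7], 0, 78], [[36.5, 10.3, -0.7], 0, 78], [[0, 0, 0], 0, 78], [[0, 0, 0], 0, 78], [[0, 0, 0], 0, 78]]'

```text
time_s: 45.02
tool_pos: [0.6531, 0.1003, 0.1608]
tool_rot: [[-0.21, 0.978, -0.001], [0.978, 0.21, -0.001], [-0.0, -0.001, -1.0]]
contact_force: [-0.1, 0.1, -0.8]
opening: 0.901
grip_force: 0.0
```

```bash
python3 wf.py tray 652.8 100.5 11.5; python3 plan.py W652.8,100.5,6,11.5 W652.8,100.5,160,-
```

```text
conf 0.93 box [292.8, 141.1, 357.1, 229.2] pred [321. 189.] loss 0.026 pose [654.1 100.6  11.7]
t 45.1 tcp [653.4  98.7 161. ] phi 11.99 F [-0.5  0.  -0.5] op 77.8 grip 0.0
 yaw 1 x 0.5
 move 5 x [0.4, -0.1, 31.0] -> [652.5 100.6   6. ] r 660
 move 5 x [-0.0, 0.0, -30.8] -> [652.5 100.6 160. ] r 660
```

Emit:
carry_out --moves '[[[2, 0.4, 0], 0.3, 78], [[0, 0, 36], 0, 78], [[0, 0, 36], 0, 78], [[0, 0, 36], 0, 78], [[0, 0, 26], 0, 78], [[0, 0, 14], 0, 78], [[0, 0, 6], 0, 78], [[0, 0, 0], 0, 40], [[0, 0, 0], 0, 40], [[0, 0, 0], 0, 40], [[0, 0, 0], 0, 40], [[0, 0, 0], 0, 40], [[0, 0, 0], 0, 40], [[0, 0, 0], 0, 40], [[0, 0, 0], 0, 40], [[0, 0, 0], 0, 40], [[0, 0, 0], 0, 40], [[0, 0, 0], 0, 40]]' --force 15

```text
time_s: 46.62
tool_pos: [0.6544, 0.1029, 0.0093]
tool_rot: [[-0.205, 0.979, 0.002], [0.979, 0.205, 0.0], [-0.0, 0.002, -1.0]]
contact_force: [-0.0, -0.8, 6.5]
opening: 0.64
grip_force: 15.0
```

```bash
python3 plan.py W652.8,100.5,170,- B0,-40,170,90 B0,-40,40,- 
```

```text
t 46.6 tcp [654.4 102.9   9.3] phi 11.81 F [-0.  -0.8  6.5] op 55.7 grip 15.0
 move 5 x [-0.4, -0.4, -32.1] -> [652.8 100.6 169.8] r 661
 yaw 13 x -6.6
 move 14 x [23.4, -28.2, -0.0] -> [ 380.4 -334.1  169.8] r 506
 move 4 x [-0.0, 0.1, 32.4] -> [ 380.4 -333.7   40.2] r 506
```

Emit:
carry_out --moves '[[[0, 0, -15], 0, 40], [[0, 0, -36], 0, 40], [[0, 0, -36], 0, 40], [[0, 0, -36], 0, 40], [[0, 0, -36], 6.7, 40], [[0, 0, 0], 6.7, 40], [[0, 0, 0], 6.7, 40], [[0, 0, 0], 6.7, 40], [[0, 0, 0], 6.7, 40], [[0, 0, 0], 6.7, 40], [[0, 0, 0], 6.7, 40], [[0, 0, 0], 6.7, 40], [[0, 0, 0], 6.7, 40], [[0, 0, 0], 6.7, 40], [[0, 0, 0], 6.7, 40], [[0, 0, 0], 6.7, 40], [[0, 0, 0], 6.7, 40], [[0, 0, 0], 6.7, 40], [[0, 0, 0], 0, 40]]'

```text
time_s: 48.2
tool_pos: [0.6533, 0.1031, 0.1679]
tool_rot: [[0.991, 0.134, 0.001], [0.134, -0.991, 0.0], [0.001, -0.0, -1.0]]
contact_force: [-0.4, -0.3, -1.9]
opening: 0.644
grip_force: 15.0
```

```bash
python3 plan.py B0,-40,170,90 B0,-40,40,- 
```

```text
t 48.2 tcp [653.3 103.1 167.9] phi -82.28 F [-0.4 -0.3 -1.9] op 56.0 grip 15.0
 yaw 1 x 0.3
 move 14 x [-23.4, 28.4, -0.2] -> [ 379.7 -333.5  170.7] r 505
 move 4 x [0.2, 0.0, 32.7] -> [ 380.5 -333.4   39.9] r 506
```

Emit:
carry_out --moves '[[[-23.4, 28.4, 0], 0.3, 40], [[-23.4, 28.4, 0], 0, 40], [[-23.4, 28.4, 0], 0, 40], [[-23.4, 28.4, 0], 0, 40], [[-23.4, 28.4, 0], 0, 40], [[-23.4, 28.4, 0], 0, 40], [[-23.4, 28.4, 0], 0, 40], [[-23.4, 28.4, 0], 0, 40], [[-23.4, 28.4, 0], 0, 40], [[-23.4, 28.4, 0], 0, 40], [[-23.4, 28.4, 0], 0, 40], [[-23.4, 28.4, 0], 0, 40], [[-23.4, 28.4, 0], 0, 40], [[-15, 18, 0], 0, 40], [[-8.4, 10.4, 0], 0, 40], [[0, 0, 0], 0, 40], [[0, 0, 0], 0, 40], [[0, 0, 0], 0, 40]]'

```text
time_s: 49.7
tool_pos: [0.383, -0.3343, 0.167]
tool_rot: [[0.991, 0.137, 0.001], [0.137, -0.991, 0.0], [0.001, -0.0, -1.0]]
contact_force: [-0.4, 0.9, -0.8]
opening: 0.642
grip_force: 15.0
```

```bash
python3 plan.py B0,-38,40,90; python3 - <<'E'
from h import *
im=ctrl.capture("wrist")[:,:,::-1].copy()
bk=(.3753,-.2939,np.radians(7.4))
for q in proj(place(box(-.065,.065,-.09,.09,0,.075),*bk),"wrist"): cv2.circle(im,tuple(map(int,q)),3,(0,0,255),1)
cv2.imwrite("pics/bk.png",im)
E
```

```text
t 49.7 tcp [ 383.  -334.3  167. ] phi -82.1 F [-0.4  0.9 -0.8] op 55.8 grip 15.0
 yaw 1 x 0.5
 move 4 x [-0.6, -0.8, 31.7] -> [ 380.2 -331.5   40.2] r 504
```

View pics/bk.png

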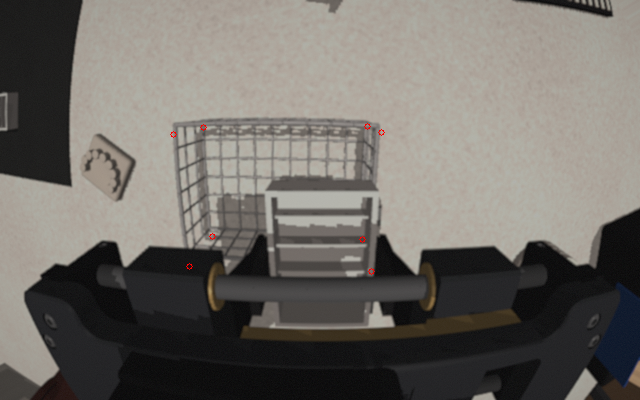

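```bash
sed -i 's/375.3,-293.9/379,-293.6/' plan.py; python3 plan.py B0,-34,167,90 B0,-34,36,-
```

```text
t 49.8 tcp [ 383.1 -334.1  166.8] phi -82.08 F [ 0.6 -0.5  0.1] op 55.8 grip 15.0
 yaw 1 x 0.5
 move 1 x [1.1, -6.7, -0.2] -> [ 383.4 -327.3  167. ] r 504
 move 4 x [0.0, -0.0, 32.8] -> [ 383.4 -327.3   35.8] r 504
```

Emit:
carry_out --moves '[[[1.1, -6.7, 0], 0.5, 40], [[0, 0, 33], 0, 40], [[0, 0, 33], 0, 40], [[0, 0, 33], 0, 40], [[0, 0, 20], 0, 40], [[0, 0, 12], 0, 40], [[0, 0, 0], 0, 40], [[0, 0, 0], 0, 64], [[0, 0, 0], 0, 64], [[0, 0, 0], 0, 64], [[0, 0, 0], 0, 64], [[0, 0, -20], 0, 64], [[0, 0, -37], 0, 64], [[0, 0, -37], 0, 64], [[0, 0, -37], 0, 78]]'

```text
time_s: 51.0
tool_pos: [0.3822, -0.3284, 0.1688]
tool_rot: [[0.992, 0.125, 0.0], [0.125, -0.992, -0.0], [0.0, 0.0, -1.0]]
contact_force: [1.0, -1.4, 0.1]
opening: 0.764
grip_force: 0.0
```

```bash
python3 look.py tray; python3 plan.py W651,208,160,22.5
```

```text
tray conf 0.8 [0.69] loss 0.123 [4.435e+02 1.889e+02 1.000e-01] r 0.482
tray conf 0.76 [0.6] loss 0.142 [651.1 208.1  22.8] r 0.684
tray conf 0.6 [0.62] loss 0.466 [ 380.1 -330.2   97.9] r 0.503
tray top-only: [[695.0, 346.0], [443.0, 191.0], [378.0, -303.0], [652.0, 211.0]]
t 51.2 tcp [ 383.2 -329.   168.4] phi -82.78 F [ 0.3  0.5 -0.9] op 75.9 grip 0.0
 yaw 11 x 6.8
 move 16 x [-24.6, -28.3, 0.5] -> [651.7 207.5 160.4] r 684
```

Emit:
carry_out --moves '[[[0, 0, 0], -7, 78], [[0, 0, 0], -7, 78], [[0, 0, 0], -7, 78], [[0, 0, 0], -7, 78], [[0, 0, 0], -7, 78], [[0, 0, 0], -7, 78], [[0, 0, 0], -7, 78], [[0, 0, 0], -7, 78], [[0, 0, 0], -7, 78], [[0, 0, 0], -7, 78], [[0, 0, 0], -7, 78], [[0, 0, 0], -7, 78], [[0, 0, 0], -7, 78], [[0, 0, 0], -7, 78], [[0, 0, 0], -7, 78], [[24.6, 28.3, 0.5], 0, 78], [[24.6, 28.3, 0.5], 0, 78], [[24.6, 28.3, 0.5], 0, 78], [[24.6, 28.3, 0.5], 0, 78], [[24.6, 28.3, 0.5], 0, 78]]'

```text
time_s: 52.87
tool_pos: [0.4666, -0.1593, 0.163]
tool_rot: [[-0.378, 0.926, -0.002], [0.926, 0.378, 0.001], [0.001, -0.001, -1.0]]
contact_force: [1.0, -0.1, -0.8]
opening: 0.895
grip_force: 0.0
```

Emit:
carry_out --moves '[[[24.6, 28.3, 0.5], 0, 78], [[24.6, 28.3, 0.5], 0, 78], [[24.6, 28.3, 0.5], 0, 78], [[24.6, 28.3, 0.5], 0, 78], [[24.6, 28.3, 0.5], 0, 78], [[24.6, 28.3, 0.5], 0, 78], [[24.6, 28.3, 0.5], 0, 78], [[24.6, 28.3, 0.5], 0, 78], [[24.6, 28.3, 0.5], 0, 78], [[24.6, 28.3, 0.5], 0, 78], [[24.6, 28.3, 0.5], 0, 78], [[0, 0, 0], 0, 78], [[0, 0, 0], 0, 78], [[0, 0, 0], 0, 78]]'

```text
time_s: 54.03
tool_pos: [0.6521, 0.2066, 0.157]
tool_rot: [[-0.378, 0.926, -0.002], [0.926, 0.378, -0.001], [-0.0, -0.003, -1.0]]
contact_force: [-0.1, -0.1, 0.2]
opening: 0.899
grip_force: 0.0
```

```bash
python3 wf.py tray 651 208 22.5; python3 plan.py W652,208,6,22.5
```

```text
conf 0.78 box [295.8, 142.7, 354.9, 229.8] pred [321. 189.] loss 0.055 pose [653.6 207.2  22. ]
t 54.1 tcp [652.6 205.3 158. ] phi 22.12 F [ 0.2 -0.6  0.3] op 78.1 grip 0.0
 yaw 1 x -0.4
 move 5 x [0.5, 0.1, 30.4] -> [652.1 207.8   6. ] r 684
```

Emit:
carry_out --moves '[[[2, 1, 0], 0, 78], [[0, 0, 36], 0, 78], [[0, 0, 36], 0, 78], [[0, 0, 36], 0, 78], [[0, 0, 25], 0, 78], [[0, 0, 13], 0, 78], [[0, 0, 5], 0, 78], [[0, 0, 0], 0, 40], [[0, 0, 0], 0, 40], [[0, 0, 0], 0, 40], [[0, 0, 0], 0, 40], [[0, 0, 0], 0, 40], [[0, 0, 0], 0, 40], [[0, 0, 0], 0, 40], [[0, 0, 0], 0, 40], [[0, 0, 0], 0, 40], [[0, 0, 0], 0, 40], [[0, 0, 0], 0, 40]]' --force 15

```text
time_s: 55.63
tool_pos: [0.6539, 0.2096, 0.0093]
tool_rot: [[-0.378, 0.926, 0.002], [0.926, 0.378, 0.001], [-0.0, 0.002, -1.0]]
contact_force: [-1.1, -0.2, 6.8]
opening: 0.638
grip_force: 15.0
```

Emit:
carry_out --moves '[[[0, 0, -15], 0, 40], [[0, 0, -36], 0, 40], [[0, 0, -36], 0, 40], [[0, 0, -36], 0, 40], [[0, 0, -36], 7, 40], [[0, 0, 0], 7, 40], [[0, 0, 0], 7, 40], [[0, 0, 0], 7, 40], [[0, 0, 0], 7, 40], [[0, 0, 0], 7, 40], [[0, 0, 0], 7, 40], [[0, 0, 0], 7, 40], [[0, 0, 0], 7, 40], [[0, 0, 0], 7, 40], [[0, 0, 0], 7, 40], [[0, 0, 0], 7, 40], [[0, 0, 0], 7, 40], [[0, 0, 0], 7, 40], [[0, 0, 0], 6.6, 40], [[0, 0, 0], 0, 40]]'

```text
time_s: 57.3
tool_pos: [0.6529, 0.2096, 0.1678]
tool_rot: [[0.992, 0.128, 0.001], [0.128, -0.992, 0.001], [0.001, -0.001, -1.0]]
contact_force: [-0.7, 0.2, -0.2]
opening: 0.642
grip_force: 15.0
```

```bash
python3 plan.py B0,36,170,90 B0,36,38,-
```

```text
t 57.3 tcp [652.9 209.6 167.8] phi -82.67 F [-0.7  0.2 -0.2] op 55.9 grip 15.0
 yaw 1 x -0.1
 move 15 x [-22.4, 28.5, -0.1] -> [ 374.9 -257.7  169.3] r 455
 move 4 x [-0.1, 0.0, 32.8] -> [ 374.5 -257.8   38.1] r 455
```

Emit:
carry_out --moves '[[[-22.4, 28.5, 0], 0, 40], [[-22.4, 28.5, 0], 0, 40], [[-22.4, 28.5, 0], 0, 40], [[-22.4, 28.5, 0], 0, 40], [[-22.4, 28.5, 0], 0, 40], [[-22.4, 28.5, 0], 0, 40], [[-22.4, 28.5, 0], 0, 40], [[-22.4, 28.5, 0], 0, 40], [[-22.4, 28.5, 0], 0, 40], [[-22.4, 28.5, 0], 0, 40], [[-22.4, 28.5, 0], 0, 40], [[-22.4, 28.5, 0], 0, 40], [[-22.4, 28.5, 0], 0, 40], [[-22.4, 28.5, 0], 0, 40], [[-14, 18, 0], 0, 40], [[-8.4, 10.5, 0], 0, 40], [[0, 0, 0], 0, 40], [[0, 0, 0], 0, 40], [[0, 0, 0], 0, 40]]'

```text
time_s: 58.88
tool_pos: [0.3772, -0.2581, 0.167]
tool_rot: [[0.991, 0.136, 0.001], [0.136, -0.991, 0.0], [0.001, -0.0, -1.0]]
contact_force: [0.4, -0.1, 0.2]
opening: 0.647
grip_force: 15.0
```

```bash
python3 plan.py B0,36,38,90
```

```text
t 58.9 tcp [ 377.2 -258.1  167. ] phi -82.21 F [ 0.4 -0.1  0.2] op 56.3 grip 15.0
 yaw 1 x 0.4
 move 4 x [-0.7, -0.1, 32.2] -> [ 374.4 -258.1   38.2] r 455
```

Emit:
carry_out --moves '[[[-2.7, -0.4, 0], 0.4, 40], [[0, 0, 33], 0, 40], [[0, 0, 33], 0, 40], [[0, 0, 33], 0, 40], [[0, 0, 18], 0, 40], [[0, 0, 10], 0, 40], [[0, 0, 0], 0, 40], [[0, 0, 0], 0, 64], [[0, 0, 0], 0, 64], [[0, 0, 0], 0, 64], [[0, 0, 0], 0, 64], [[0, 0, -20], 0, 64], [[0, 0, -37], 0, 64], [[0, 0, -37], 0, 64], [[0, 0, -37], 0, 78]]'

```text
time_s: 60.13
tool_pos: [0.3735, -0.2589, 0.1728]
tool_rot: [[0.992, 0.125, 0.0], [0.125, -0.992, -0.0], [0.0, 0.0, -1.0]]
contact_force: [1.5, -1.2, 0.1]
opening: 0.758
grip_force: 0.0
```

```bash
python3 look.py tray; python3 plan.py W443.5,189,160,0
```

```text
tray conf 0.89 [0.89] loss 0.097 [443.7 190.1   1.4] r 0.483
tray conf 0.84 [] loss 0.157 [ 369.7 -261.6   97.2] r 0.453
tray conf 0.57 [] loss 0.237 [ 379.3 -330.7   99.3] r 0.503
tray top-only: [[444.0, 192.0], [370.0, -63.0]]
t 60.3 tcp [ 374.7 -259.3  172.2] phi -82.78 F [-0.9  1.  -0.8] op 75.6 grip 0.0
 yaw 12 x -6.9
 move 12 x [37.4, 5.7, 1.0] -> [442.9 189.5 160.2] r 482
```

Emit:
carry_out --moves '[[[0, 0, 0], -6.9, 78], [[0, 0, 0], -6.9, 78], [[0, 0, 0], -6.9, 78], [[0, 0, 0], -6.9, 78], [[0, 0, 0], -6.9, 78], [[0, 0, 0], -6.9, 78], [[0, 0, 0], -6.9, 78], [[0, 0, 0], -6.9, 78], [[0, 0, 0], -6.9, 78], [[0, 0, 0], -6.9, 78], [[0, 0, 0], -6.9, 78], [[0, 0, 0], -6.9, 78], [[37.4, 15.7, 1], 0, 78], [[37.4, 15.7, 1], 0, 78], [[37.4, 15.7, 1], 0, 78], [[37.4, 15.7, 1], 0, 78], [[37.4, 15.7, 1], 0, 78], [[37.4, 15.7, 1], 0, 78]]'

```text
time_s: 61.83
tool_pos: [0.4675, -0.0326, 0.1635]
tool_rot: [[-0.0, 1.0, -0.002], [1.0, 0.0, 0.0], [0.0, -0.002, -1.0]]
contact_force: [0.8, -1.2, 1.1]
opening: 0.898
grip_force: 0.0
```

Emit:
carry_out --moves '[[[37.4, -4.3, 1], 0, 78], [[37.4, -4.3, 1], 0, 78], [[37.4, -4.3, 1], 0, 78], [[37.4, -4.3, 1], 0, 78], [[37.4, -4.3, 1], 0, 78], [[37.4, -4.3, 1], 0, 78], [[0, 0, 0], 0, 78], [[0, 0, 0], 0, 78], [[0, 0, 0], 0, 78]]'

```text
time_s: 62.58
tool_pos: [0.4416, 0.1891, 0.1576]
tool_rot: [[-0.0, 1.0, -0.002], [1.0, 0.0, -0.001], [-0.001, -0.002, -1.0]]
contact_force: [-1.0, -0.1, 0.7]
opening: 0.898
grip_force: 0.0
```

```bash
python3 wf.py tray 443.5 190 1; python3 plan.py W444,190,6,1
```

```text
conf 0.64 box [293.5, 141.8, 355.3, 228.7] pred [323. 190.] loss 0.045 pose [444.4 190.1   1.3]
t 62.7 tcp [442.1 188.4 158. ] phi -0.1 F [ 0.3 -0.2  0.4] op 77.9 grip 0.0
 yaw 1 x -1.1
 move 5 x [0.3, 0.4, 30.4] -> [444.1 189.9   6. ] r 483
```

Emit:
carry_out --moves '[[[1.5, 2, 0], -1.3, 78], [[0, 0, 36], 0, 78], [[0, 0, 36], 0, 78], [[0, 0, 36], 0, 78], [[0, 0, 25], 0, 78], [[0, 0, 13], 0, 78], [[0, 0, 5], 0, 78], [[0, 0, 0], 0, 40], [[0, 0, 0], 0, 40], [[0, 0, 0], 0, 40], [[0, 0, 0], 0, 40], [[0, 0, 0], 0, 40], [[0, 0, 0], 0, 40], [[0, 0, 0], 0, 40], [[0, 0, 0], 0, 40], [[0, 0, 0], 0, 40], [[0, 0, 0], 0, 40], [[0, 0, 0], 0, 40]]' --force 15

```text
time_s: 64.18
tool_pos: [0.445, 0.1917, 0.0087]
tool_rot: [[-0.023, 1.0, 0.002], [1.0, 0.023, 0.001], [0.001, 0.002, -1.0]]
contact_force: [-1.3, -1.6, 6.7]
opening: 0.637
grip_force: 15.0
```

Emit:
carry_out --moves '[[[0, 0, -15], 0, 40], [[0, 0, -36], 0, 40], [[0, 0, -36], 0, 40], [[0, 0, -36], 0, 40], [[0, 0, -36], 0, 40], [[-36, 4.3, 0], 0, 40], [[-36, 4.3, 0], 0, 40], [[-36, 4.3, 0], 0, 40], [[-36, 4.3, 0], 0, 40], [[-36, 4.3, 0], 0, 40], [[-36, 4.3, 0], 0, 40], [[0, 0, 0], 0, 40]]'

```text
time_s: 65.18
tool_pos: [0.4751, -0.0314, 0.167]
tool_rot: [[-0.015, 1.0, 0.001], [1.0, 0.015, -0.002], [-0.002, 0.001, -1.0]]
contact_force: [-0.5, 0.0, 0.0]
opening: 0.642
grip_force: 15.0
```

Emit:
carry_out --moves '[[[0, 0, 0], 7, 40], [[0, 0, 0], 7, 40], [[0, 0, 0], 7, 40], [[0, 0, 0], 7, 40], [[0, 0, 0], 7, 40], [[0, 0, 0], 7, 40], [[0, 0, 0], 7, 40], [[0, 0, 0], 7, 40], [[0, 0, 0], 7, 40], [[0, 0, 0], 7, 40], [[0, 0, 0], 7, 40], [[0, 0, 0], 7, 40], [[0, 0, 0], 0, 40], [[0, 0, 0], 0, 40]]'

```text
time_s: 66.35
tool_pos: [0.4748, -0.0238, 0.1668]
tool_rot: [[0.991, 0.131, 0.0], [0.131, -0.991, 0.0], [0.0, -0.0, -1.0]]
contact_force: [0.1, 0.5, -0.5]
opening: 0.643
grip_force: 15.0
```

```bash
python3 plan.py B0,0,170,90 B0,0,60,-
```

```text
t 66.3 tcp [474.8 -23.8 166.8] phi -82.45 F [ 0.1  0.5 -0.5] op 56.0 grip 15.0
 yaw 1 x 0.2
 move 8 x [-16.2, 31.9, -0.4] -> [ 379.  -293.4  170. ] r 479
 move 3 x [0.0, 0.1, 36.7] -> [ 379.  -293.7   59.9] r 480
```

Emit:
carry_out --moves '[[[-16.2, 31.9, 0], 0.2, 40], [[-16.2, 31.9, 0], 0, 40], [[-16.2, 31.9, 0], 0, 40], [[-16.2, 31.9, 0], 0, 40], [[-16.2, 31.9, 0], 0, 40], [[-16.2, 31.9, 0], 0, 40], [[-16.2, 31.9, 0], 0, 40], [[-10.2, 20, 0], 0, 40], [[-6, 11.9, 0], 0, 40], [[0, 0, 0], 0, 40], [[0, 0, 0], 0, 40], [[0, 0, 36], 0, 40], [[0, 0, 36], 0, 40], [[0, 0, 30], 0, 40], [[0, 0, 17], 0, 40], [[0, 0, 0], 0, 40], [[0, 0, 0], 0, 40]]'

```text
time_s: 67.77
tool_pos: [0.3782, -0.292, 0.0473]
tool_rot: [[0.992, 0.127, -0.002], [0.127, -0.992, 0.001], [-0.001, -0.001, -1.0]]
contact_force: [-0.4, -0.9, -0.3]
opening: 0.645
grip_force: 15.0
```

Emit:
carry_out --moves '[[[0, 0, 0], 0, 64], [[0, 0, 0], 0, 64], [[0, 0, 0], 0, 64], [[0, 0, 0], 0, 64], [[0, 0, -20], 0, 64], [[0, 0, -37], 0, 64], [[0, 0, -37], 0, 64], [[0, 0, -37], 0, 64], [[0, 0, -37], 0, 64], [[20, -20, 0], 0, 64], [[35, -20, 0], 0, 64], [[35, -20, 0], 0, 64], [[35, -20, 0], 0, 64], [[35, -20, 0], 0, 64], [[0, 0, 0], 0, 64], [[0, 0, 0], 0, 64], [[0, 0, 0], 0, 64]]'

```text
time_s: 69.18
tool_pos: [0.5241, -0.1747, 0.2157]
tool_rot: [[0.992, 0.124, -0.0], [0.124, -0.992, -0.0], [-0.0, 0.0, -1.0]]
contact_force: [-0.1, -0.2, -0.5]
opening: 0.733
grip_force: 0.0
```

```bash
python3 plan.py; python3 fol.py; python3 look.py tray; python3 - <<'E'
from h import *
im=ctrl.capture("scene");cv2.imwrite("pics/end.png",cv2.resize(im[145:310,125:325],None,fx=3.5,fy=3.5,interpolation=cv2.INTER_CUBIC)[:,:,::-1])
E
```

```text
t 69.2 tcp [ 524.1 -174.7  215.7] phi -82.89 F [-0.1 -0.2 -0.5] op 63.8 grip 0.0
scene 0.7 0.117 0.1747842158966706
top 0.6 0.02 1.0
tray conf 0.89 [] loss 0.453 [ 370.1 -255.9   96.2] r 0.45
tray conf 0.84 [] loss 0.391 [ 380.6 -335.4  100.9] r 0.507
tray conf 0.64 [] loss 0.067 [ 350.2 -300.6   96.5] r 0.462
tray top-only: []
```

View pics/end.png

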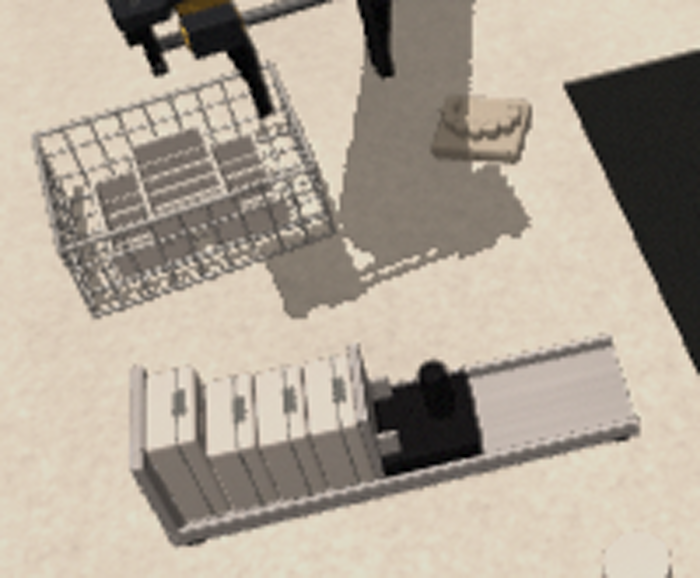

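The end picture shows all three trays in the basket, with the third resting on the other two. The four cases stand snug between the end plate at about (140,420) and the follower plate at (365,410), and the mat is clear.

```bash
python3 -c "
from station import ctrl
print(ctrl.sign_off())"
```

```text
the job is handed in; nothing more can be done
None
```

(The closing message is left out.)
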